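# Prop open the lid of a control-unit case

## Task

Open the lid of the grey control-unit case and prop it up: swing the prop rod that is folded along the lid's side away from the lid and set its foot fully home, down to the bottom, in the hole of the metal strip on that side of the case, then let go so that the lid stays propped. Feel for the hole gently: do not jam the rod against the case (25 N is too much), and leave the other things on the bench where they are.

Things in the scene. Friction and masses are not known exactly. Their poses are not given: they have to be found in the camera images.
- case: Grey sheet-metal case, fixed to the bench, 180 (x) x 240 (y) x 100 (z) mm, open at the top under its lid. Origin: centre of its underside, on the bench. x points from its front (the side with the lid's pull bar) to its hinge side, y to the side with the prop rod, z up.
- ledge (a point): Middle of the range in which the hole may be, at (-28, +134, +90) mm in the case's frame: on the top face of an aluminium strip, 140 (x) x 26 (y) x 12 mm, lying along x on a ledge of the case. In the strip is one hole, 11 (x) x 14 (y) mm, 12 mm deep. Strip and hole are clamped elsewhere each time: the hole is within 28 mm of this point along x, unmeasured: find it by touch, or by sight once the lid is up.
- lid_hinge (a point): Middle of the lid's hinge axis, at (+90, 0, +100) mm in the case's frame; the axis runs along the case's y.
- lid (a joint): Lid angle, rad: 0 closed flat (may start ajar), grows as its front edge rises, stop at 1.45. Stiff hinge (0.6 N m friction): it stays at any angle it is left. Propped, it stands at about 0.8. Above 1.05 (1.2 is comfortable) the rod swings freely over the strip; the lid then comes down with the rod when the rod is pulled down with 3 to 10 N.
- lid_bar (a point): Middle of the lid's pull bar: round steel, 10 mm thick, 100 mm long along the case's y, 40 mm in front of the lid's front edge (35 mm clear gap), in the plane of the 6 mm thick lid; 220 mm from the hinge axis and 3 mm above it when closed. Can be pinched from above across its thickness; it turns within the grip as the lid swings up.
- rod: Steel prop rod, 8 mm thick, round-ended. Origin: its pivot, on the lid's +y side, 165 mm from the hinge axis towards the lid's front and 6 mm above the lid's underside (the plane through the hinge axis). Its x points along it to the foot, y is the pivot axis (case's y). Folded it lies along the lid, foot to the hinge; it swings up to 1.7 rad away from the lid and stays where left (0.12 N m).
- rod_foot (a point): The foot: round end of the prop rod, 8 mm thick, 145 mm from its pivot; it goes into the hole. It always moves in the plane y = +134 mm of the case, that of the hole. Strip and case are rigid: more than 25 N of the rod on them counts as jammed.
- rod_grip (a point): Where to grip the rod: a point on its side pin, 60 mm out from the rod. The pin is round steel, 10 mm thick, sticks out 85 mm from the rod along the case's +y, 35 mm from the foot end and 110 mm from the pivot. Pinched from above across its thickness, it turns within the grip.
- tape: Bystander: roll of masking tape lying flat beside the case, 90 mm across, 25 mm high. Origin at its underside.
- meter: Bystander: hand-held multimeter lying on the other side of the case, 130 x 70 x 32 mm. Origin at its underside.
- driver: Bystander: screwdriver lying in front of the case, 170 mm long.
- flux: Bystander: white plastic bottle, 48 mm across, 110 mm high. Origin at its underside.
- board: Bystander: small circuit board with two black pin headers, 70 x 55 x 16 mm. Origin at its underside.
- spool: Bystander: grey spool standing on its flange, 64 mm across, 40 mm high. Origin at its underside.
- parts_tray: Bystander: black divided parts tray, 120 x 90 x 35 mm. Origin at its underside.

How it is judged (in metres and radians):
On the way:
1. the lid has been lifted (value of joint lid above 0.6 rad), for 0.2 s.
At the end, for the whole second after the job is handed in: The rod's foot stands in the strip's hole, at least 7 of its 12 mm deep (foot below 83 mm above the case's underside, between -62 and +6 mm along the case's x), with the lid propped open at 0.7 to 1.0 rad and the rod at rest (under 0.02 m/s) (z of rod_foot in the frame of case below 0.083 m and x of rod_foot in the frame of case between -0.062 and 0.006 m and value of joint lid between 0.7 and 1 rad and linear speed of rod below 0.02 m/s); the robot touches nothing.
It fails at once if the rod is jammed against the case or its strip with more than 25 N (contact force between rod and case above 25 N).
It fails at once if a bystander is moved by more than 30 mm (distance of any of tape, meter, driver, flux, board, spool, parts_tray from where it was at the start of the episode above 0.03 m).
It also fails if it takes over 72 s, if anything falls off the work surface, if the arm or the gripper's body presses on something with over 40 N, if the wrist force passes 120 N, or if a joint passes its speed limit or range.

## Robot

A 6-joint arm with a two-finger parallel gripper is mounted at the origin on the work surface. World frame = base frame: x ahead of the robot, y to its left, z up, the work surface at z = 0. Lengths are in m, angles in degrees, forces in N, time in s.
With the tool pointing down it reaches from about 0.3 to 0.75 m from the base axis. Payload 8.5 kg.
Tool frame: the origin (TCP) lies between the finger pads; the fingertips stand ahead of it and the grasp point (between the pads) lies 8 mm behind it (env.tcp_to_tips is the z of the fingertips in the tool frame, in m); z points along the fingers, x is the direction in which the jaws open and shut, and the axes are right-handed (so a half turn about z gives the same grasp; the last joint's range is limited). The gripper opens to 85 mm and grips with 20 to 120 N. Pads are 22 mm wide; open, the fingers measure 114 mm over their backs; the gripper's body (76 mm by 85 mm) begins 54 mm behind the grasp point. The pads swing forward as they close: fully open they stand 13 mm farther back than shut.
Start: joints at [-76.564, 21.807, 74.336, -0, 83.858, -12.336], TCP at [0.239, -0.495, 0.242] pointing down, gripper open.
Joint ranges: [-178.18, 178.18], [-50.72, 133.34], [12.68, 142.11], [-81.47, 261.47], [9.98, 163.14], [-165.26, 165.26]. Speed limits (degrees/s): [136.94, 136.94, 180, 180, 180, 180].

## Interface

Orientations are given as a 3x3 rotation matrix whose columns are the frame's x, y, z axes.
In Python, from rig import observe, viewer, env gives the robot as it stands.
- The arm moves only by the tool jog_arm, never from a script. Its arguments are lists of equal length, an entry for each row: "dr": the turn, a rotation vector about the tool's x, y, z in rad, a list of three; "slide": the shift along the tool's x, y, z in m, a list of three; "gripper": the opening, from -1 (shut) to 1 (fully open), so that 0 is half open. In form: {"dr": [[rx, ry, rz], ...], "slide": [[dx, dy, dz], ...], "gripper": [gripper, ...]}. A call has exactly 10 rows; each row shifts and turns the commanded pose from where the row before left it, along the tool's axes as they then stand; what a row does not reach is not made up. A row lasts 1/10 s, in which the tool goes at most 50 mm and 8.59 degrees, less where a joint would pass 70% of its speed; a pose out of reach is approached as far as the arm can. A call is refused whole if a number of a shift passes 0.05 or a number of a turn 0.15, either way. A call with a gripper value outside its range is refused whole. The fingers move at their own pace and stop on an object; "force" is the grip in N (left out, the last holds). Time passes only in rows, so rows that do not move let the fingers close, or fill a call up. It gives the time, the measured TCP pose, the force and the opening at its end, in the units of the state.
- observe(): the state, without advancing time (a new reading comes with each control period).
- viewer.get_image(name): name is "side" or "top" or "wrist"; returns a dict with "pixels" (384x512x3 uint8, blue, green, red), "camera_matrix" (3x3 intrinsics, pixels), "dist_coeffs" ([k1, k2, p1, p2, k3] as OpenCV has them; the pictures are not rectified), "R" (3x3) and "t" (3): a world point X has camera coordinates R X + t. Camera axes: x right, y down, z forward; pixel columns grow to the right and rows downward; lengths in m; the calibration is good to about 2 mm. A picture is of the moment at which its call begins. There is no depth.
- env.close_job(): hands the job in, once; it reports no verdict.
The state is a dict: "time_s": time; "q": joint angles; "qvel": joint speeds; "joint_efforts": joint torques, N m; "position": TCP position; "tool_rot": TCP orientation; "ft_force": force on the tool from outside, world axes, zero at the start; "wrist_torque": the same for the moment, N m; "grip_width": finger opening in m.
Only numpy, scipy, OpenCV 4.12 (cv2) and the standard library are available. Lean on these libraries where they do the work, as an engineer would, in place of code of your own. Each camera call takes 0.05 s, during which the arm holds its last target.

## Working session

There is one attempt and no reset: what is moved stays moved. The work goes in short steps, Python scripts to look and compute and a tool call to move; the robot and the scene stay as the last step left them, time stands still between calls to the robot, and variables do not carry over. Pictures are saved under pics/ and viewed, and the job is handed in when it is done.

Besides the shell and the picture viewer there is one more tool, called after "Emit:" as a command line: name --argument value ..., lists and objects as JSON in quotes. jog_arm: Moves the arm, as the interface text tells. Its arguments: {"type":"object","properties":{"dr":{"type":"array","items":{"type":"array","items":{"type":"number"}}},"slide":{"type":"array","items":{"type":"array","items":{"type":"number"}}},"gripper":{"type":"array","items":{"type":"number"}},"force":{"type":"number"}},"required":["dr","slide","gripper"]}

```bash
mkdir -p pics; ls; cat > h.py <<'E'
import numpy as np, cv2
from rig import observe, viewer, env
def shot(n,f):
    d=viewer.get_image(n); im=np.array(d["pixels"]); cv2.imwrite("pics/"+f,im); np.savez("pics/"+f+".npz",**d); return d
E
python3 - <<'E'
from h import *
for n in("side","top","wrist"):
    d=shot(n,n+"0.png"); print(n,d["camera_matrix"],d["dist_coeffs"],np.round(d["R"],3),d["t"], -np.array(d["R"]).T@d["t"])
print(observe(),env.tcp_to_tips)
E
```

```text
pics
side [[351.14889889   0.         255.7128523 ]
 [  0.         351.14889889 192.17040149]
 [  0.           0.           1.        ]] [-0.09725996  0.          0.          0.          0.        ] [[-0.881 -0.473 -0.026]
 [-0.223  0.464 -0.858]
 [ 0.417 -0.75  -0.514]] [0.48127756 0.21518039 1.11568469] [0.00624071 0.96393789 0.77036862]
top [[481.35605176   0.         261.05214532]
 [  0.         481.35605176 190.56271492]
 [  0.           0.           1.        ]] [-0.05451984  0.          0.          0.          0.        ] [[-0.024 -1.    -0.011]
 [-0.985  0.026 -0.168]
 [ 0.168  0.007 -0.986]] [0.00778166 0.52421001 1.39488588] [ 0.2817098  -0.0156722   1.46320103]
wrist [[300.78726684   0.         257.59688908]
 [  0.         300.78726684 184.94922696]
 [  0.           0.           1.        ]] [-0.0739274  0.         0.         0.         0.       ] [[ 0.435 -0.9   -0.003]
 [-0.858 -0.415  0.302]
 [-0.273 -0.129 -0.953]] [-0.54919171 -0.03892628  0.38065042] [ 0.30955036 -0.46143426  0.37320039]
{'time_s': 0.15, 'q': array([-7.65651096e+01,  2.18322859e+01,  7.43713521e+01,  6.86201896e-04,
        8.38576387e+01, -1.23366026e+01]), 'qvel': array([-0.01892591, -0.0049318 , -0.11610182,  0.04983254, -0.06889783,
       -0.05203007]), 'joint_efforts': array([ 2.38625973e-03, -4.48624778e+01, -2.31343889e+01, -1.56372289e-04,
        3.85177875e-03,  2.60229751e-05]), 'position': array([ 0.23907604, -0.49509586,  0.24187224]), 'tool_rot': array([[ 4.34781817e-01, -9.00535793e-01, -2.36901549e-04],
       [-9.00535221e-01, -4.34781815e-01,  1.04298063e-03],
       [-1.04224187e-03, -2.40130824e-04, -9.99999428e-01]]), 'ft_force': array([-0.46429615, -0.03741743,  0.58446903]), 'wrist_torque': array([0.05174366, 0.03564636, 0.02346889]), 'grip_width': 0.08574277005036679} 0.011
```

View pics/side0.png

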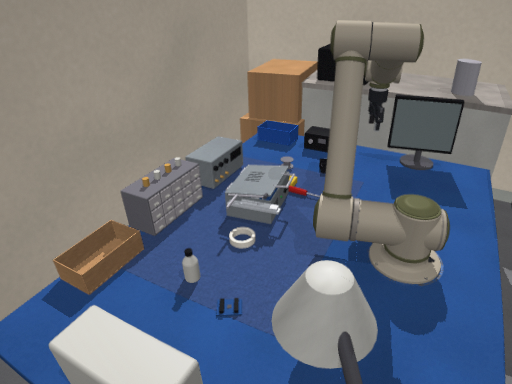

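View pics/top0.png

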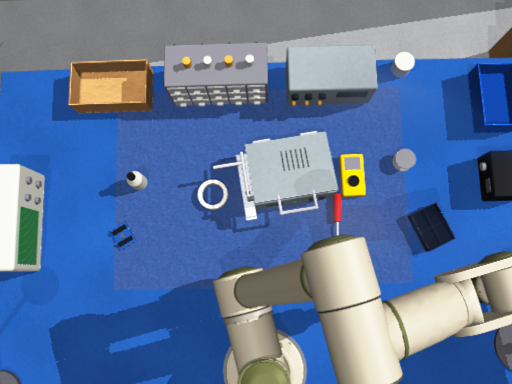

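```bash
python3 - <<'E'
import cv2
im=cv2.imread('pics/top0.png'); c=im[60:340,100:400]; cv2.imwrite('pics/top0z.png',cv2.resize(c,(800,747),interpolation=cv2.INTER_CUBIC)[:600])
E
```

```text
(no output)
```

View pics/top0z.png

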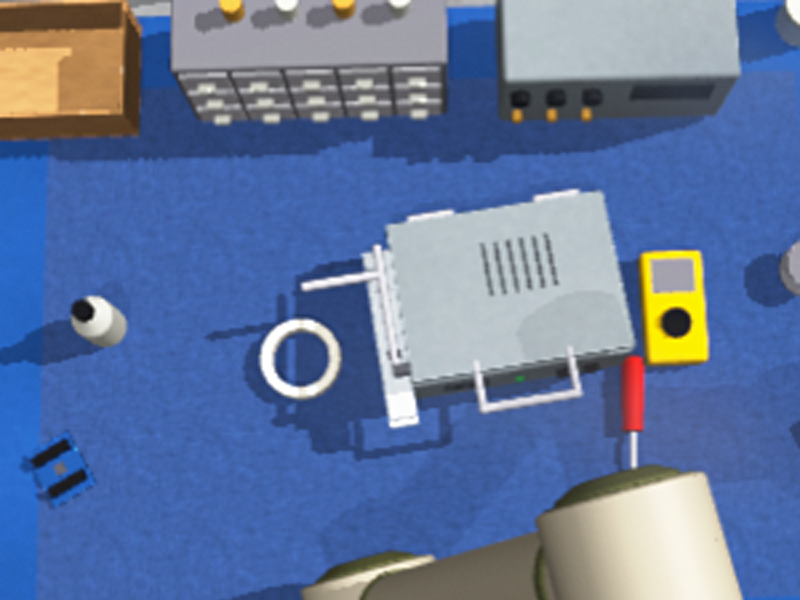

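```bash
python3 - <<'E'
import cv2
im=cv2.imread('pics/side0.png'); c=im[140:260,200:360]; cv2.imwrite('pics/side0z.png',cv2.resize(c,(800,600),interpolation=cv2.INTER_CUBIC))
E
```

```text
(no output)
```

View pics/side0z.png

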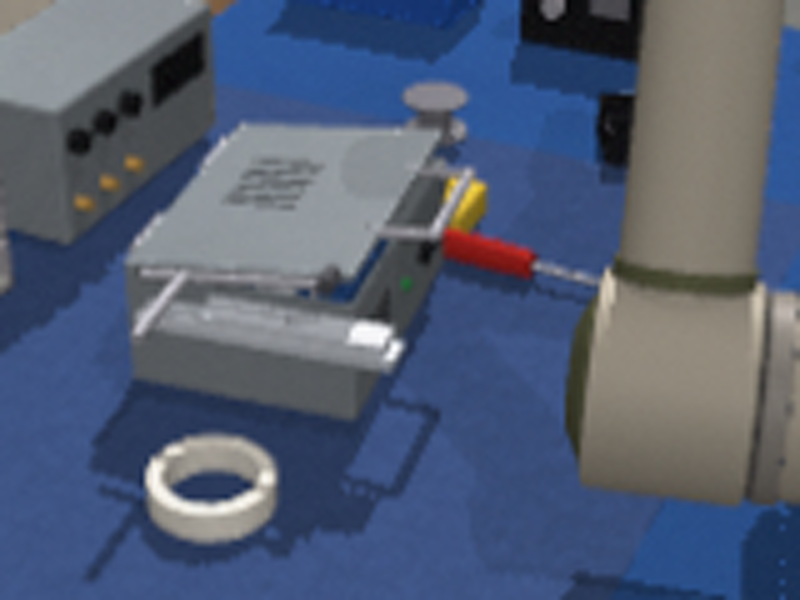

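```bash
cat >> h.py <<'E'
def ray(f,uv):
    d=np.load("pics/"+f+".npz"); p=cv2.undistortPoints(np.array([[uv]],float),d["camera_matrix"],d["dist_coeffs"])[0,0]
    R=d["R"];C=-R.T@d["t"]; v=R.T@np.array([p[0],p[1],1]); return C,v/np.linalg.norm(v)
def onz(f,uv,z):
    C,v=ray(f,uv); return C+v*(z-C[2])/v[2]
def tri(f1,a,f2,b):
    C1,v1=ray(f1,a);C2,v2=ray(f2,b)
    s=np.linalg.lstsq(np.c_[v1,-v2],C2-C1,rcond=None)[0]; p=C1+v1*s[0];q=C2+v2*s[1]; return (p+q)/2,np.linalg.norm(p-q)
def proj(f,X):
    d=np.load("pics/"+f+".npz"); return cv2.projectPoints(np.array([X],float),cv2.Rodrigues(d["R"])[0],d["t"],d["camera_matrix"],d["dist_coeffs"])[0][0,0]
T0=lambda u,v:(100+u/2.6667-.3,60+v/2.6667-.3)
S0=lambda u,v:(200+u/5-.4,140+v/5-.4)
E
python3 - <<'E'
from h import *
np.set_printoptions(precision=4,suppress=True)
a=onz("top0.png",T0(388,228),.104);b=onz("top0.png",T0(603,193),.104)
print("hinge corners",a,b,np.linalg.norm(a-b),np.degrees(np.arctan2(*(a-b)[:2])))
for nm,t,s in [("lidHL",(388,228),(128,262)),("lidHR",(603,193),(243,124)),("lidFL",(412,385),(335,278)),("lidFR",(634,350),(440,130)),("barL",(483,408),(442,236)),("barR",(581,392),(470,172)),("pinend",(303,287),(138,332)),("pinbase",(378,274),(183,275)),("stripFL",(391,425),(388,368))]:
    print(nm,*tri("top0.png",T0(*t),"side0.png",S0(*s)))
for p in[(391,425),(416,421),(365,256)]:print(onz("top0.png",T0(*p),.09))
E
```

```text
hinge corners [0.6493 0.0372 0.104 ] [ 0.6827 -0.1994  0.104 ] 0.2389564113598671 -8.024599909750217
lidHL [0.6508 0.0377 0.1024] 0.002213539296669204
lidHR [ 0.6846 -0.1989  0.1031] 0.0033303005280810286
lidFL [0.4806 0.0174 0.1213] 0.016228888846167317
lidFR [ 0.508  -0.2196  0.1255] 0.00901388545200744
barL [ 0.4438 -0.0605  0.126 ] 0.004753385850843268
barR [ 0.4614 -0.1629  0.1252] 0.0019251797064513791
pinend [0.584  0.1298 0.1137] 0.0006949346209937467
pinbase [0.5967 0.0488 0.1117] 0.0007218703776193616
stripFL [0.437  0.0394 0.0724] 0.0008224074320458868
[0.4347 0.0385 0.09  ]
[0.4383 0.0116 0.09  ]
[0.622  0.0636 0.09  ]
```

Emit:
jog_arm --dr '[[0, 0, -0.1264], [0, 0, -0.1264], [0, 0, -0.1264], [0, 0, -0.1264], [0, 0, -0.1264], [0, 0, -0.1264], [0, 0, -0.1264], [0, 0, -0.1264], [0, 0, -0.1264], [0, 0, -0.1264]]' --slide '[[0, 0, 0], [0, 0, 0], [0, 0, 0], [0, 0, 0], [0, 0, 0], [0, 0, 0], [0, 0, 0], [0, 0, 0], [0, 0, 0], [0, 0, 0]]' --gripper '[-0.3, -0.3, -0.3, -0.3, -0.3, -0.3, -0.3, -0.3, -0.3, -0.3]'

```text
time_s: 1.15
position: [0.2391, -0.4952, 0.242]
tool_rot: [[0.989, 0.148, -0.0], [0.148, -0.989, 0.001], [-0.0, -0.001, -1.0]]
ft_force: [-0.1, 0.2, -0.2]
grip_width: 0.0299
```

```bash
cat >> h.py <<'E'
YAW=np.radians(8.2)
O=np.array([.5804,-.0933,0.])
RC=np.array([[np.cos(YAW),-np.sin(YAW),0],[np.sin(YAW),np.cos(YAW),0],[0,0,1]])
def c2w(x,y,z): return O+RC@np.array([x,y,z])/1000
def w2c(p): return RC.T@(np.asarray(p)-O)*1000
np.set_printoptions(precision=4,suppress=True)
def piv(th): return np.array([90-165*np.cos(th)+6*np.sin(th),100+165*np.sin(th)+6*np.cos(th)])
def bar(th): return np.array([90-220*np.cos(th)+3*np.sin(th),100+220*np.sin(th)+3*np.cos(th)])
def st():
    o=observe(); print("t",round(o["time_s"],2),"pos",o["position"],"case",np.round(w2c(o["position"]),1),"F",np.round(o["ft_force"],1),"w",round(o["grip_width"]*1000,1)); return o
def to(xw):
    o=st(); print("tool delta",o["tool_rot"].T@(np.asarray(xw)-o["position"]))
    print("yaw err", 8.2-np.degrees(np.arctan2(o["tool_rot"][1,0],o["tool_rot"][0,0])), "z",o["tool_rot"][:,2])
E
python3 - <<'E'
from h import *
to([.4527,-.1117,.20])
print(observe()["q"])
E
```

```text
t 1.15 pos [ 0.2391 -0.4952  0.242 ] case [-395.1 -349.1  242. ] F [-0.1  0.2 -0.2] w 29.9
tool delta [ 0.2679 -0.3477  0.0422]
yaw err -0.29220490062609805 z [-0.0002  0.0007 -1.    ]
[-76.5645  21.8241  74.3575  -0.0006  83.8578 -85.0566]
```

Emit:
jog_arm --dr '[[0, 0, 0], [0, 0, 0], [0, 0, 0], [0, 0, 0], [0, 0, 0], [0, 0, 0], [0, 0, 0], [0, 0, 0], [0, 0, 0], [0, 0, 0]]' --slide '[[0.027, -0.035, 0], [0.027, -0.035, 0], [0.027, -0.035, 0], [0.027, -0.035, 0], [0.027, -0.035, 0], [0.027, -0.035, 0], [0.027, -0.035, 0], [0.027, -0.035, 0], [0.027, -0.035, 0], [0.025, -0.033, 0]]' --gripper '[-0.3, -0.3, -0.3, -0.3, -0.3, -0.3, -0.3, -0.3, -0.3, -0.3]'

```text
time_s: 2.15
position: [0.4554, -0.1107, 0.2423]
tool_rot: [[0.99, 0.143, -0.0], [0.143, -0.99, 0.0], [-0.0, -0.0, -1.0]]
ft_force: [0.6, -0.4, -0.0]
grip_width: 0.0301
```

```bash
python3 - <<'E'
from h import *
to([.4527,-.1117,.1176])
shot("wrist","w1.png"); shot("side","s1.png")
print(proj("w1.png",[.4527,-.1117,.1256]))
E
```

```text
t 2.15 pos [ 0.4554 -0.1107  0.2423] case [-126.2    0.6  242.3] F [ 0.6 -0.4 -0. ] w 30.1
tool delta [-0.0028  0.0006  0.1247]
yaw err -0.008213680232906029 z [-0.0001  0.0001 -1.    ]
[253.7296 184.5035]
```

View pics/w1.png

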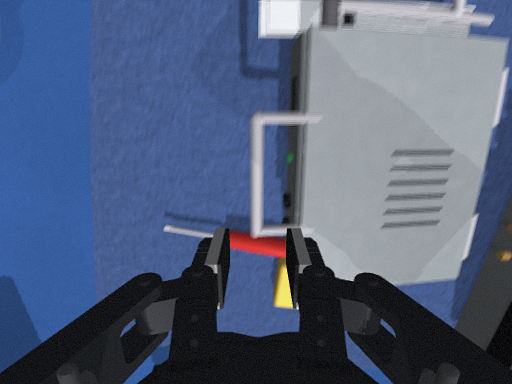

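```bash
python3 - <<'E'
from h import *
for n,p,z in [("barL",(257,118),.1256),("barR",(257,232),.1256),("lidHL",(507,38),.104),("lidHR",(460,277),.104),("lidFL",(310,27),.124),("lidFR",(297,284),.124),("stripFL",(261,0),.09),("stripFR",(259,36),.09)]:
    x=onz("w1.png",p,z); print(n,x,w2c(x))
E
```

```text
barL [ 0.4474 -0.0553  0.1256] [-126.1771   56.5566  125.6   ]
barR [ 0.462  -0.1563  0.1256] [-126.2036  -45.4205  125.6   ]
lidHL [0.6541 0.0465 0.104 ] [ 92.8397 127.8758 104.    ]
lidHR [ 0.6917 -0.1914  0.104 ] [  96.1248 -112.9958  104.    ]
lidFL [0.4776 0.0186 0.124 ] [-85.776  125.3796 124.    ]
lidFR [ 0.5091 -0.2077  0.124 ] [ -86.9169 -103.0113  124.    ]
stripFL [0.437  0.0407 0.09  ] [-122.8201  153.066    90.    ]
stripFR [0.4395 0.0118 0.09  ] [-124.4805  124.1523   90.    ]
```

Emit:
jog_arm --dr '[[0, 0, 0], [0, 0, 0], [0, 0, 0], [0, 0, 0], [0, 0, 0], [0, 0, 0], [0, 0, 0], [0, 0, 0], [0, 0, 0], [0, 0, 0]]' --slide '[[-0.002, -0.003, 0.02], [0, 0, 0.02], [0, 0, 0.02], [0, 0, 0.02], [0, 0, 0.015], [0, 0, 0.01], [0, 0, 0.01], [0, 0, 0.01], [0, 0, 0], [0, 0, 0]]' --gripper '[-0.3, -0.3, -0.3, -0.3, -0.3, -0.3, -0.3, -0.3, -0.3, -0.3]'

```text
time_s: 3.25
position: [0.4525, -0.11, 0.1175]
tool_rot: [[0.99, 0.143, 0.0], [0.143, -0.99, -0.0], [0.0, 0.0, -1.0]]
ft_force: [1.0, -0.1, 0.6]
grip_width: 0.0305
```

```bash
sed -i 's/^O=.*/O=np.array([.581,-.0902,0.])/' h.py; python3 - <<'E'
from h import *
st()
shot("wrist","w2.png"); shot("side","s2.png")
im=cv2.imread("pics/s2.png")[120:240,200:360]; cv2.imwrite("pics/s2z.png",cv2.resize(im,(800,600),interpolation=cv2.INTER_CUBIC))
E
```

```text
t 3.25 pos [ 0.4525 -0.11    0.1175] case [-130.    -1.3  117.5] F [ 1.  -0.1  0.6] w 30.5
```

View pics/w2.png

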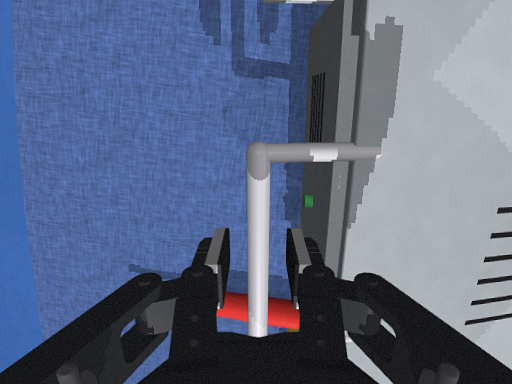

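View pics/s2z.png

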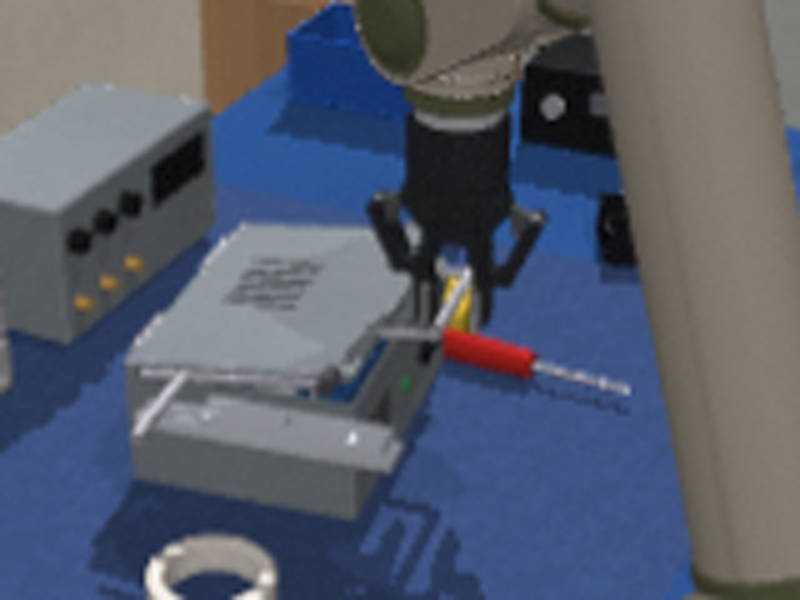

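Emit:
jog_arm --dr '[[0, 0, 0], [0, 0, 0], [0, 0, 0], [0, 0, 0], [0, 0, 0], [0, 0, 0], [0, 0, 0], [0, 0, 0], [0, 0, 0], [0, 0, 0]]' --slide '[[0, 0, 0], [0, 0, 0], [0, 0, 0], [0, 0, 0], [0, 0, 0], [0, 0, 0], [0, 0, 0], [0, 0, 0], [0, 0, 0], [0, 0, 0]]' --gripper '[-1, -1, -1, -1, -1, -1, -1, -1, -1, -1]' --force 40

```text
time_s: 4.35
position: [0.4525, -0.11, 0.1173]
tool_rot: [[0.99, 0.143, 0.0], [0.143, -0.99, -0.0], [0.0, 0.0, -1.0]]
ft_force: [0.0, -0.9, 0.9]
grip_width: 0.0087
```

```bash
python3 - <<'E'
from h import *
st()
shot("wrist","w3.png")
# arc deltas
th=np.linspace(.1,1.22,21); b=np.array([bar(t) for t in th]); print(b[0],b[10],b[-1]); print(np.round(np.diff(b,axis=0)/1000,4))
E
```

```text
t 4.35 pos [ 0.4525 -0.11    0.1173] case [-130.1   -1.3  117.3] F [ 0.  -0.9  0.9] w 8.7
[-128.6014  124.9484] [-81.9589 237.2557] [ 17.2152 307.6328]
[[0.0017 0.0122]
 [0.0024 0.0121]
 [0.0031 0.0119]
 [0.0038 0.0117]
 [0.0044 0.0115]
 [0.005  0.0112]
 [0.0057 0.0109]
 [0.0063 0.0106]
 [0.0069 0.0102]
 [0.0074 0.0098]
 [0.008  0.0094]
 [0.0085 0.0089]
 [0.009  0.0085]
 [0.0094 0.0079]
 [0.0098 0.0074]
 [0.0102 0.0068]
 [0.0106 0.0063]
 [0.0109 0.0057]
 [0.0112 0.005 ]
 [0.0115 0.0044]]
```

View pics/w3.png

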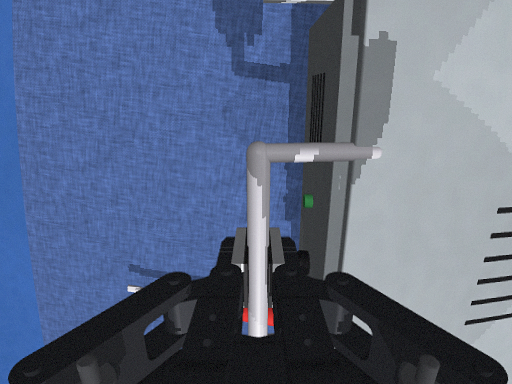

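Emit:
jog_arm --dr '[[0, 0, 0], [0, 0, 0], [0, 0, 0], [0, 0, 0], [0, 0, 0], [0, 0, 0], [0, 0, 0], [0, 0, 0], [0, 0, 0], [0, 0, 0]]' --slide '[[0.0017, 0, -0.0122], [0.0024, 0, -0.0121], [0.0031, 0, -0.0119], [0.0038, 0, -0.0117], [0.0044, 0, -0.0115], [0.005, 0, -0.0112], [0.0057, 0, -0.0109], [0.0063, 0, -0.0106], [0.0069, 0, -0.0102], [0.0074, 0, -0.0098]]' --gripper '[-1, -1, -1, -1, -1, -1, -1, -1, -1, -1]'

```text
time_s: 5.4
position: [0.4977, -0.1036, 0.2288]
tool_rot: [[0.99, 0.142, -0.004], [0.142, -0.99, -0.0], [-0.004, -0.0, -1.0]]
ft_force: [-1.1, -4.0, -5.5]
grip_width: 0.0083
```

```bash
python3 - <<'E'
from h import *
st()
shot("wrist","w4.png");shot("side","s4.png")
im=cv2.imread("pics/s4.png")[100:250,180:380]; cv2.imwrite("pics/s4z.png",cv2.resize(im,(800,600),interpolation=cv2.INTER_CUBIC))
E
```

```text
t 5.4 pos [ 0.4977 -0.1036  0.2288] case [-84.4  -1.4 228.8] F [-1.1 -4.  -5.5] w 8.3
```

View pics/s4z.png

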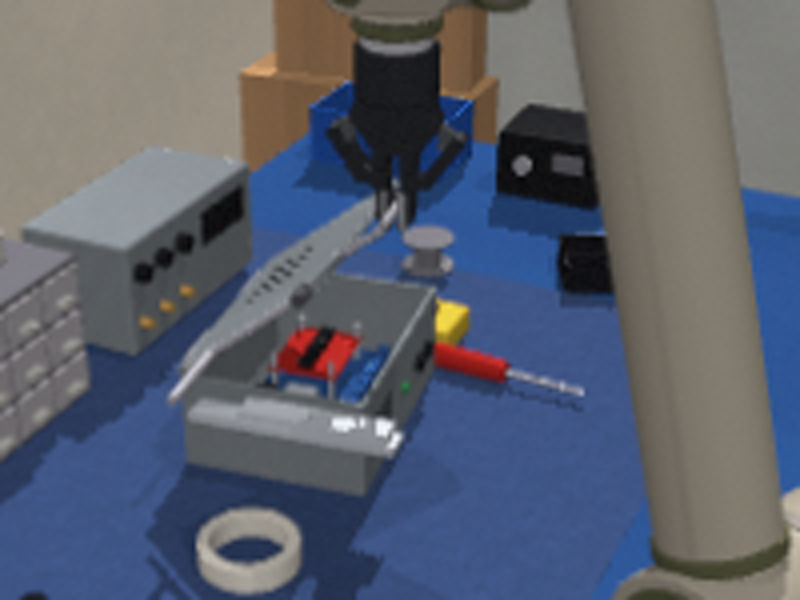

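Lid is up to about 0.65 rad, with small forces. I'll continue the arc.

Emit:
jog_arm --dr '[[0, 0, 0], [0, 0, 0], [0, 0, 0], [0, 0, 0], [0, 0, 0], [0, 0, 0], [0, 0, 0], [0, 0, 0], [0, 0, 0], [0, 0, 0]]' --slide '[[0.008, 0, -0.0094], [0.0085, 0, -0.0089], [0.009, 0, -0.0085], [0.0094, 0, -0.0079], [0.0098, 0, -0.0074], [0.0102, 0, -0.0068], [0.0106, 0, -0.0063], [0.0109, 0, -0.0057], [0.0112, 0, -0.005], [0.0115, 0, -0.0044]]' --gripper '[-1, -1, -1, -1, -1, -1, -1, -1, -1, -1]'

```text
time_s: 6.5
position: [0.5958, -0.0898, 0.3012]
tool_rot: [[0.99, 0.142, -0.001], [0.142, -0.99, -0.002], [-0.001, 0.002, -1.0]]
ft_force: [-0.7, -3.3, -4.7]
grip_width: 0.0084
```

```bash
python3 - <<'E'
from h import *
st()
shot("wrist","w5.png");shot("side","s5.png");shot("top","t5.png")
im=cv2.imread("pics/s5.png")[100:250,180:380]; cv2.imwrite("pics/s5z.png",cv2.resize(im,(800,600),interpolation=cv2.INTER_CUBIC))
im=cv2.imread("pics/t5.png")[110:230,200:360]; cv2.imwrite("pics/t5z.png",cv2.resize(im,(800,600),interpolation=cv2.INTER_CUBIC))
E
```

```text
t 6.5 pos [ 0.5958 -0.0898  0.3012] case [ 14.7  -1.7 301.2] F [-0.7 -3.3 -4.7] w 8.4
```

View pics/s5z.png

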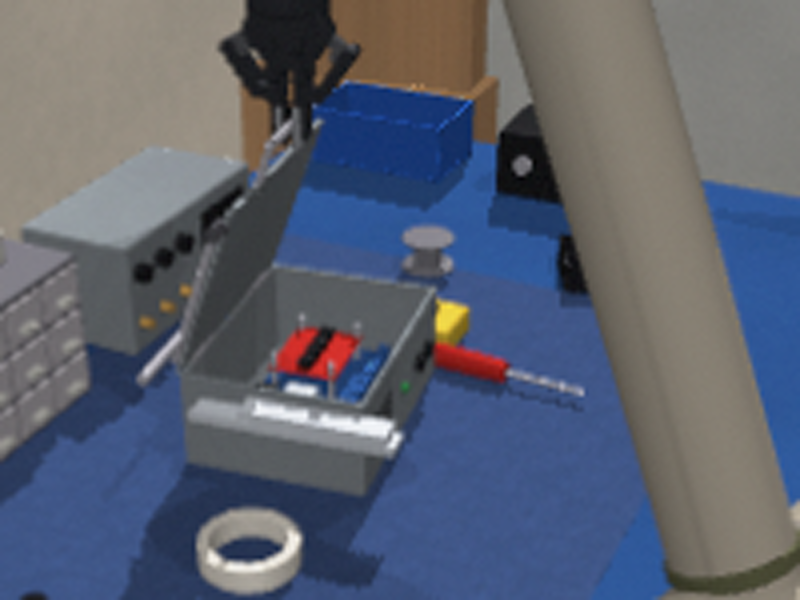

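View pics/t5z.png

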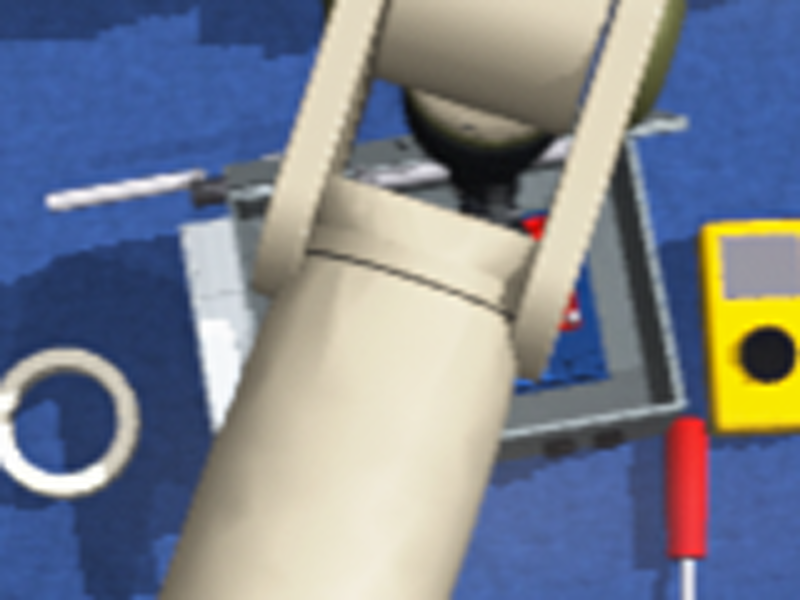

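View pics/w5.png

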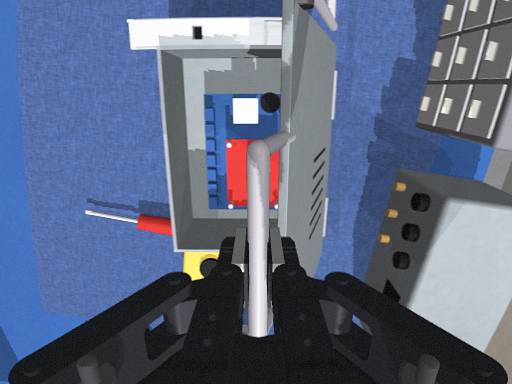

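```bash
python3 - <<'E'
from h import *
im=cv2.imread("pics/w5.png")[0:75,120:220]; cv2.imwrite("pics/w5z.png",cv2.resize(im,(800,600),interpolation=cv2.INTER_NEAREST))
E
```

```text
(no output)
```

View pics/w5z.png

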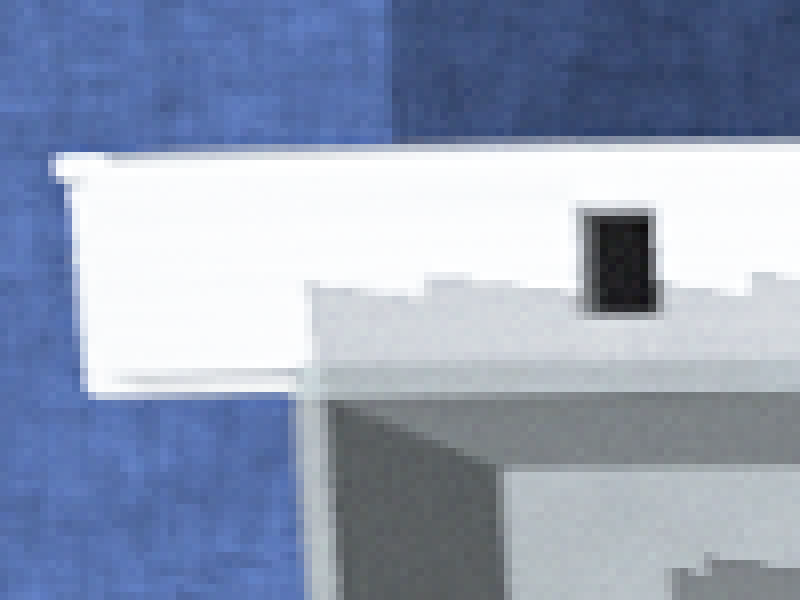

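```bash
python3 - <<'E'
from h import *
Z=lambda x,y:(120+x/8-.5,y/8-.5)
for n,p,z in [("hole",(620,262),.09),("holeL",(580,262),.09),("holeR",(660,262),.09),("caseFL",(297,395),.1),("stripFL",(70,158),.09),("stripFR",(88,393),.09)]:
    x=onz("w5.png",Z(*p),z); print(n,x,w2c(x))
for p in [(174,250)]:
    x=onz("w5.png",p,.1); print(x,w2c(x))
# top view case corner front right z=.1 : zoom (686,405)/5+(200,110)
for p in [(686,405),(505,442)]:
    x=onz("t5.png",(200+p[0]/5-.4,110+p[1]/5-.4),.1);print("top",w2c(x))
E
```

```text
hole [0.5139 0.0368 0.09  ] [-48.3239 135.2558  90.    ]
holeL [0.5086 0.0361 0.09  ] [-53.6066 135.3446  90.    ]
holeR [0.5191 0.0375 0.09  ] [-43.0489 135.174   90.    ]
caseFL [0.4757 0.0141 0.1   ] [-89.3837 118.2822 100.    ]
stripFL [0.4401 0.041  0.09  ] [-120.7501  150.0006   90.    ]
stripFR [0.444  0.0119 0.09  ] [-121.0725  120.5736   90.    ]
[ 0.5083 -0.2176  0.1   ] [ -90.1682 -115.7049  100.    ]
top [ -90.2604 -121.3924  100.    ]
top [-93.9066 -15.0281 100.    ]
```

Emit:
jog_arm --dr '[[0, 0, 0], [0, 0, 0], [0, 0, 0], [0, 0, 0], [0, 0, 0], [0, 0, 0], [0, 0, 0], [0, 0, 0], [0, 0, 0], [0, 0, 0]]' --slide '[[0, 0, 0], [0, 0, 0], [0, 0, 0], [0, 0, 0], [0, 0, -0.01], [0, 0, -0.01], [0, 0, -0.015], [0, 0, -0.02], [0, 0, -0.02], [0, 0, 0]]' --gripper '[-0.4, -0.4, -0.4, -0.4, -0.4, -0.4, -0.4, -0.4, -0.4, -0.4]'

```text
time_s: 7.65
position: [0.5971, -0.0893, 0.3783]
tool_rot: [[0.99, 0.143, 0.006], [0.143, -0.99, -0.002], [0.006, 0.003, -1.0]]
ft_force: [0.3, -0.2, 0.8]
grip_width: 0.0258
```

```bash
python3 - <<'E'
from h import *
th=1.22;P=piv(th);pin=P+110*np.array([np.cos(th),-np.sin(th)]);print(P,pin,bar(th))
to(c2w(pin[0],194,375)); 
shot("side","s6.png")
im=cv2.imread("pics/s6.png")[100:250,180:380]; cv2.imwrite("pics/s6z.png",cv2.resize(im,(800,600),interpolation=cv2.INTER_CUBIC))
E
```

```text
[ 38.933  257.0133] [ 76.7341 153.7123] [ 17.2152 307.6328]
t 7.65 pos [ 0.5971 -0.0893  0.3783] case [ 16.1  -1.4 378.3] F [ 0.3 -0.2  0.8] w 25.8
tool delta [ 0.0606 -0.1954  0.0031]
yaw err 0.0026415102469652396 z [ 0.0062 -0.0022 -1.    ]
```

View pics/s6z.png

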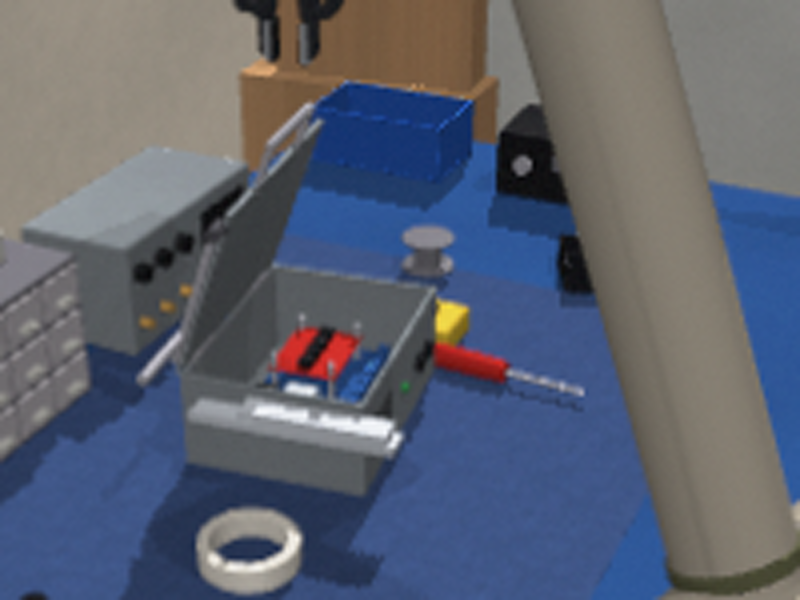

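Lid stays. Next I move sideways to above the pin, then look.

Emit:
jog_arm --dr '[[0, 0, 0], [0, 0, 0], [0, 0, 0], [0, 0, 0], [0, 0, 0], [0, 0, 0], [0, 0, 0], [0, 0, 0], [0, 0, 0], [0, 0, 0]]' --slide '[[0.006, -0.02, 0], [0.006, -0.02, 0], [0.006, -0.02, 0], [0.006, -0.02, 0], [0.006, -0.02, 0], [0.006, -0.02, 0], [0.006, -0.02, 0], [0.006, -0.02, 0], [0.006, -0.02, 0], [0.006, -0.015, 0]]' --gripper '[-0.4, -0.4, -0.4, -0.4, -0.4, -0.4, -0.4, -0.4, -0.4, -0.4]'

```text
time_s: 8.7
position: [0.6282, 0.1136, 0.3739]
tool_rot: [[0.99, 0.143, -0.002], [0.143, -0.99, 0.0], [-0.001, -0.0, -1.0]]
ft_force: [0.3, -0.7, 0.7]
grip_width: 0.0257
```

Emit:
jog_arm --dr '[[0, 0, 0], [0, 0, 0], [0, 0, 0], [0, 0, 0], [0, 0, 0], [0, 0, 0], [0, 0, 0], [0, 0, 0], [0, 0, 0], [0, 0, 0]]' --slide '[[0, 0, 0.015], [0, 0, 0.015], [0, 0, 0.015], [0, 0, 0.015], [0, 0, 0.015], [0, 0, 0.015], [0, 0, 0.015], [0, 0, 0.015], [0, 0, 0], [0, 0, 0]]' --gripper '[-0.3, -0.3, -0.3, -0.3, -0.3, -0.3, -0.3, -0.3, -0.3, -0.3]'

```text
time_s: 9.7
position: [0.6284, 0.1124, 0.2548]
tool_rot: [[0.99, 0.142, -0.0], [0.142, -0.99, -0.0], [-0.0, -0.0, -1.0]]
ft_force: [-0.0, 0.0, 1.0]
grip_width: 0.0303
```

```bash
python3 - <<'E'
from h import *
th=1.22;P=piv(th);pin=P+110*np.array([np.cos(th),-np.sin(th)])
to(c2w(pin[0],194,146)); 
shot("wrist","w7.png");shot("top","t7.png");shot("side","s7.png")
print(proj("w7.png",c2w(pin[0],194,153.7)))
im=cv2.imread("pics/t7.png")[110:230,170:330]; cv2.imwrite("pics/t7z.png",cv2.resize(im,(800,600),interpolation=cv2.INTER_CUBIC))
E
```

```text
t 9.7 pos [0.6284 0.1124 0.2548] case [ 75.8 193.7 254.8] F [-0.  0.  1.] w 30.3
tool delta [ 0.001  -0.0003  0.1088]
yaw err 0.010219953442828 z [-0.0005 -0.     -1.    ]
[258.095  189.2521]
```

View pics/w7.png

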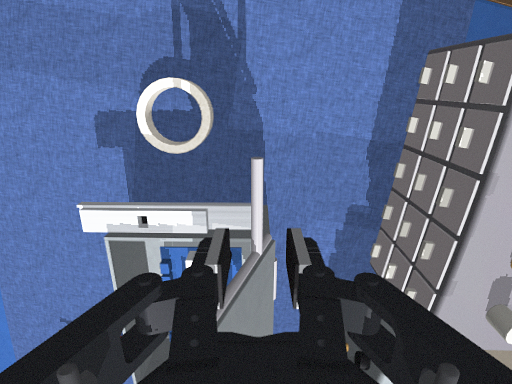

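View pics/t7z.png

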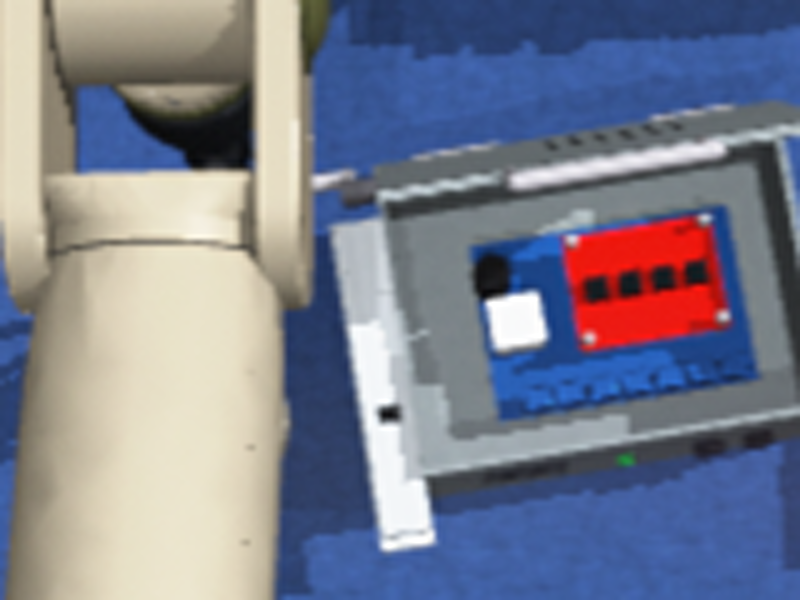

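```bash
python3 - <<'E'
from h import *
print(w2c(onz("w7.png",(143,219.5),.09)), w2c(onz("t7.png",(170+390/5-.4,110+413/5-.4),.09)))
print("top case FR corner", [w2c(onz("t7.png",(170+430/5-.4,110+475/5-.4),.1))])
E
```

```text
[-48.0598 138.1494  90.    ] [-50.0149 132.0314  90.    ]
top case FR corner [array([-91.0584, 115.1764, 100.    ])]
```

Emit:
jog_arm --dr '[[0, 0, 0], [0, 0, 0], [0, 0, 0], [0, 0, 0], [0, 0, 0], [0, 0, 0], [0, 0, 0], [0, 0, 0], [0, 0, 0], [0, 0, 0]]' --slide '[[0, 0, 0.015], [0, 0, 0.015], [0, 0, 0.015], [0, 0, 0.015], [0, 0, 0.015], [0, 0, 0.01], [0, 0, 0.01], [0, 0, 0.01], [0, 0, 0.003], [0, 0, 0]]' --gripper '[-0.3, -0.3, -0.3, -0.3, -0.3, -0.3, -0.3, -0.3, -0.3, -0.3]'

```text
time_s: 10.85
position: [0.6283, 0.1124, 0.1464]
tool_rot: [[0.99, 0.143, -0.0], [0.143, -0.99, 0.0], [-0.0, -0.0, -1.0]]
ft_force: [-0.6, 0.5, -0.4]
grip_width: 0.0296
```

```bash
python3 - <<'E'
from h import *
st()
shot("wrist","w8.png");shot("side","s8.png")
im=cv2.imread("pics/s8.png")[130:250,180:340]; cv2.imwrite("pics/s8z.png",cv2.resize(im,(800,600),interpolation=cv2.INTER_CUBIC))
E
```

```text
t 10.85 pos [0.6283 0.1124 0.1464] case [ 75.7 193.8 146.4] F [-0.6  0.5 -0.4] w 29.6
```

View pics/w8.png

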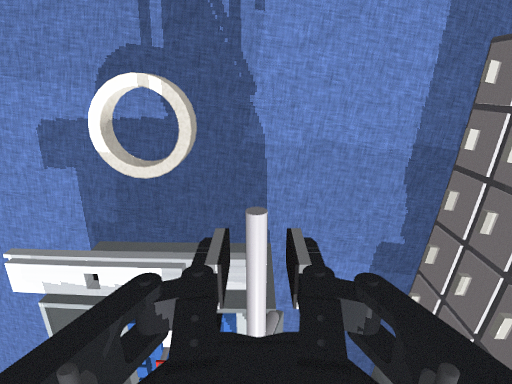

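View pics/s8z.png

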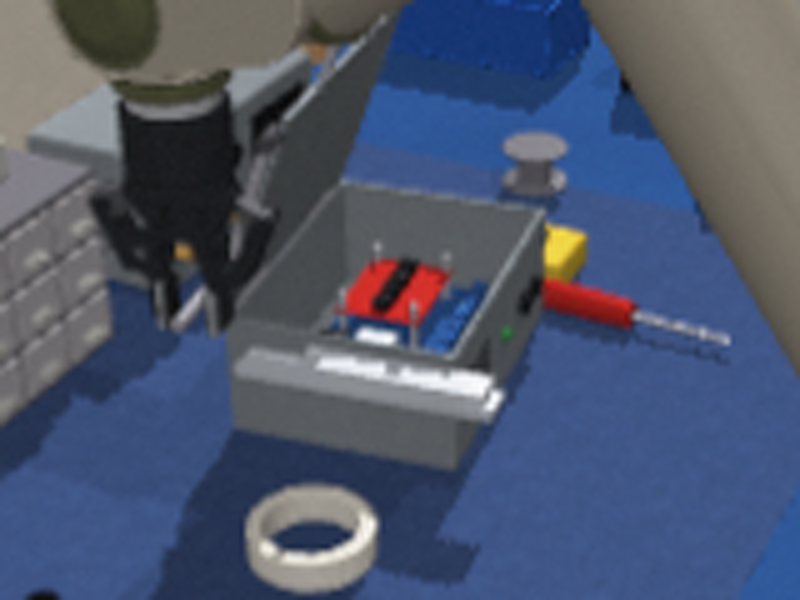

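Emit:
jog_arm --dr '[[0, 0, 0], [0, 0, 0], [0, 0, 0], [0, 0, 0], [0, 0, 0], [0, 0, 0], [0, 0, 0], [0, 0, 0], [0, 0, 0], [0, 0, 0]]' --slide '[[0, 0, 0], [0, 0, 0], [0, 0, 0], [0, 0, 0], [0, 0, 0], [0, 0, 0], [0, 0, 0], [0, 0, 0], [0, 0, 0], [0, 0, 0]]' --gripper '[-1, -1, -1, -1, -1, -1, -1, -1, -1, -1]' --force 30

```text
time_s: 11.95
position: [0.6284, 0.1124, 0.1472]
tool_rot: [[0.99, 0.143, 0.001], [0.143, -0.99, -0.0], [0.001, 0.0, -1.0]]
ft_force: [-1.4, -1.1, 5.8]
grip_width: 0.0086
```

```bash
cat >> h.py <<'E'
from scipy.optimize import brentq
def pin_foot(th,a):
    P=piv(th);d=np.array([np.cos(a),-np.sin(a)]); return P+110*d,P+145*d
def sol(th,xf): # rod angle a so foot x = xf
    P=piv(th); a=np.arccos((xf-P[0])/145); return a
def th_for(xf,zf): return brentq(lambda t: pin_foot(t,sol(t,xf))[1][1]-zf,.6,1.22)
E
python3 - <<'E'
from h import *
st()
shot("wrist","w9.png")
th=1.22
a1=sol(th,-48.5);print("a",a1,a1-th,pin_foot(th,a1))
aa=np.linspace(th,a1,16);p=np.array([pin_foot(th,a)[0] for a in aa]);print(np.round(np.diff(p,axis=0)/1000,4))
for z in(126,100,95,92,90,85,78):
    try:
        t=th_for(-48.5,z);a=sol(t,-48.5);print(z,t,a,"rod tilt",np.degrees(a)-90,pin_foot(t,a)[0])
    except Exception as e:print(z,e)
E
```

```text
t 11.95 pos [0.6284 0.1124 0.1472] case [ 75.9 193.7 147.2] F [-1.4 -1.1  5.8] w 8.6
a 2.21803585759193 0.9980358575919299 (array([-27.3955, 169.2606]), array([-48.5   , 141.3393]))
[[-0.007  -0.0023]
 [-0.0071 -0.0018]
 [-0.0072 -0.0013]
 [-0.0073 -0.0009]
 [-0.0073 -0.0004]
 [-0.0073  0.0001]
 [-0.0073  0.0006]
 [-0.0072  0.0011]
 [-0.0071  0.0016]
 [-0.007   0.002 ]
 [-0.0069  0.0025]
 [-0.0067  0.0029]
 [-0.0065  0.0034]
 [-0.0062  0.0038]
 [-0.006   0.0042]]
126 1.124716788483865 2.096200461900992 rod tilt 30.103439480300565 [-30.9453 156.2792]
100 0.9451599814168365 1.898982619603002 rod tilt 18.803689471949085 [-37.2186 133.132 ]
95 0.9088526711631286 1.8633326695996046 rod tilt 16.76109779690202 [-38.4066 128.513 ]
92 0.8868942450306999 1.8423990664935983 rod tilt 15.561690688925907 [-39.1103 125.717 ]
90 0.87219513464298 1.8286452360141447 rod tilt 14.77365425031482 [-39.575  123.8429]
85 0.8352791769044097 1.7950062369546675 rod tilt 12.84628157716223 [-40.7182 119.124 ]
78 0.7833307393859344 1.749821987049644 rod tilt 10.257414757139998 [-42.2675 112.4406]
```

Emit:
jog_arm --dr '[[0, 0, 0], [0, 0, 0], [0, 0, 0], [0, 0, 0], [0, 0, 0], [0, 0, 0], [0, 0, 0], [0, 0, 0], [0, 0, 0], [0, 0, 0]]' --slide '[[-0.007, 0, 0.0023], [-0.0071, 0, 0.0018], [-0.0072, 0, 0.0013], [-0.0073, 0, 0.0009], [-0.0073, 0, 0.0004], [-0.0073, 0, -0.0001], [-0.0073, 0, -0.0006], [-0.0072, 0, -0.0011], [-0.0071, 0, -0.0016], [-0.007, 0, -0.002]]' --gripper '[-1, -1, -1, -1, -1, -1, -1, -1, -1, -1]'

```text
time_s: 13.0
position: [0.5567, 0.1022, 0.1458]
tool_rot: [[0.99, 0.143, 0.0], [0.143, -0.99, 0.0], [0.0, -0.0, -1.0]]
ft_force: [1.5, 1.9, -1.9]
grip_width: 0.0089
```

Emit:
jog_arm --dr '[[0, 0, 0], [0, 0, 0], [0, 0, 0], [0, 0, 0], [0, 0, 0], [0, 0, 0], [0, 0, 0], [0, 0, 0], [0, 0, 0], [0, 0, 0]]' --slide '[[-0.0069, 0, -0.0025], [-0.0067, 0, -0.0029], [-0.0065, 0, -0.0034], [-0.0062, 0, -0.0038], [-0.006, 0, -0.0042], [0, 0, 0], [0, 0, 0], [0, 0, 0], [0, 0, 0], [0, 0, 0]]' --gripper '[-1, -1, -1, -1, -1, -1, -1, -1, -1, -1]'

```text
time_s: 14.0
position: [0.5254, 0.0977, 0.1622]
tool_rot: [[0.99, 0.143, 0.0], [0.143, -0.99, 0.0], [0.0, -0.0, -1.0]]
ft_force: [-1.0, 4.2, 0.7]
grip_width: 0.0088
```

```bash
python3 - <<'E'
from h import *
st()
shot("wrist","w10.png");shot("side","s10.png");shot("top","t10.png")
im=cv2.imread("pics/s10.png")[110:230,180:340]; cv2.imwrite("pics/s10z.png",cv2.resize(im,(800,600),interpolation=cv2.INTER_CUBIC))
E
```

```text
t 14.0 pos [0.5254 0.0977 0.1622] case [-28.3 193.9 162.2] F [-1.   4.2  0.7] w 8.8
```

View pics/w10.png

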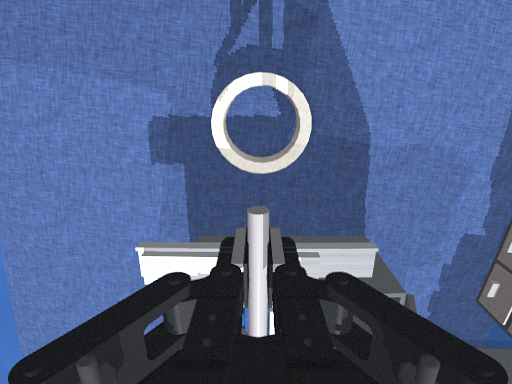

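View pics/s10z.png

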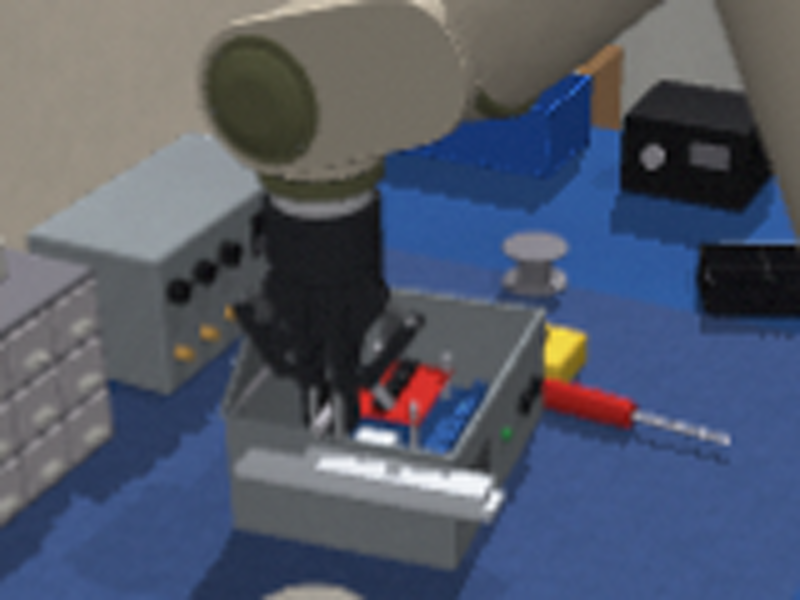

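```bash
sed -i 's/^O=.*/O=np.array([.5800,-.0903,0.])/' h.py; cat >> h.py <<'E'
from scipy.optimize import least_squares
def est(off=6.3):
    o=st(); c=w2c(o["position"]); p=np.array([c[0],c[2]+off])
    r=least_squares(lambda v:pin_foot(*v)[0]-p,[1.0,2.0]).x; print("theta,a",r,"foot",pin_foot(*r)[1]); return p,r
def pintarget(xf,zf):
    t=th_for(xf,zf); return pin_foot(t,sol(t,xf))[0]
E
python3 - <<'E'
from h import *
p,r=est()
est(8)
for z in (130,115,105,97,93,90): q=pintarget(-47.5,z); print(z,q,"delta",q-p)
E
```

```text
t 14.15 pos [0.5254 0.0977 0.1622] case [-27.3 193.8 162.2] F [-0.7  4.3  1.2] w 8.4
theta,a [1.216  2.2094] foot [-48.1223 140.3878]
t 14.15 pos [0.5254 0.0977 0.1622] case [-27.3 193.8 162.2] F [-0.7  4.3  1.2] w 8.4
theta,a [1.2261 2.2274] foot [-48.6229 142.4664]
130 [-29.0937 159.7692] delta [-1.8349 -8.7204]
115 [-32.7202 146.7263] delta [ -5.4614 -21.7634]
105 [-35.1658 137.7546] delta [ -7.9069 -30.735 ]
97 [-37.1    130.4192] delta [ -9.8412 -38.0705]
93 [-38.0514 126.7005] delta [-10.7926 -41.7892]
90 [-38.7557 123.8901] delta [-11.4969 -44.5996]
```

Emit:
jog_arm --dr '[[0, 0, 0], [0, 0, 0], [0, 0, 0], [0, 0, 0], [0, 0, 0], [0, 0, 0], [0, 0, 0], [0, 0, 0], [0, 0, 0], [0, 0, 0]]' --slide '[[-0.0009, 0, 0.0035], [-0.0009, 0, 0.0035], [-0.0009, 0, 0.0035], [-0.0009, 0, 0.0035], [-0.0009, 0, 0.0035], [-0.0009, 0, 0.0035], [-0.0009, 0, 0.0035], [-0.0009, 0, 0.0035], [-0.0009, 0, 0.0035], [-0.0009, 0, 0.0035]]' --gripper '[-1, -1, -1, -1, -1, -1, -1, -1, -1, -1]'

```text
time_s: 15.15
position: [0.5161, 0.0963, 0.1268]
tool_rot: [[0.99, 0.143, -0.0], [0.143, -0.99, -0.0], [-0.0, -0.0, -1.0]]
ft_force: [-1.7, 3.8, 3.8]
grip_width: 0.0087
```

```bash
python3 - <<'E'
from h import *
p,r=est()
for z in (97,95,93,91,89,87,85,78): q=pintarget(-47.5,z); print(z,q,"delta",q-p)
shot("side","s11.png");shot("top","t11.png");shot("wrist","w11.png")
im=cv2.imread("pics/s11.png")[150:240,220:340]; cv2.imwrite("pics/s11z.png",cv2.resize(im,(800,600),interpolation=cv2.INTER_CUBIC))
im=cv2.imread("pics/t11.png")[130:220,200:320]; cv2.imwrite("pics/t11z.png",cv2.resize(im,(800,600),interpolation=cv2.INTER_CUBIC))
E
```

```text
t 15.15 pos [0.5161 0.0963 0.1268] case [-36.6 193.8 126.8] F [-1.7  3.8  3.8] w 8.7
theta,a [0.9466 1.8952] foot [-47.7788  99.9589]
97 [-37.1    130.4192] delta [-0.4772 -2.7142]
95 [-37.5773 128.564 ] delta [-0.9546 -4.5693]
93 [-38.0514 126.7005] delta [-1.4286 -6.4328]
91 [-38.5219 124.8289] delta [-1.8992 -8.3044]
89 [-38.9885 122.9493] delta [ -2.3657 -10.184 ]
87 [-39.4508 121.0619] delta [ -2.828  -12.0715]
85 [-39.9086 119.1668] delta [ -3.2858 -13.9665]
78 [-41.4702 112.4767] delta [ -4.8474 -20.6566]
```

View pics/s11z.png

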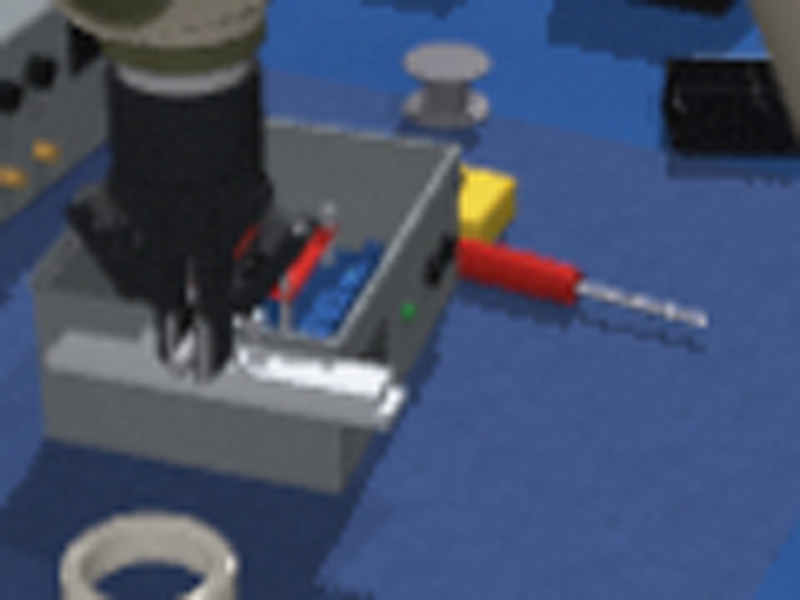

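View pics/t11z.png

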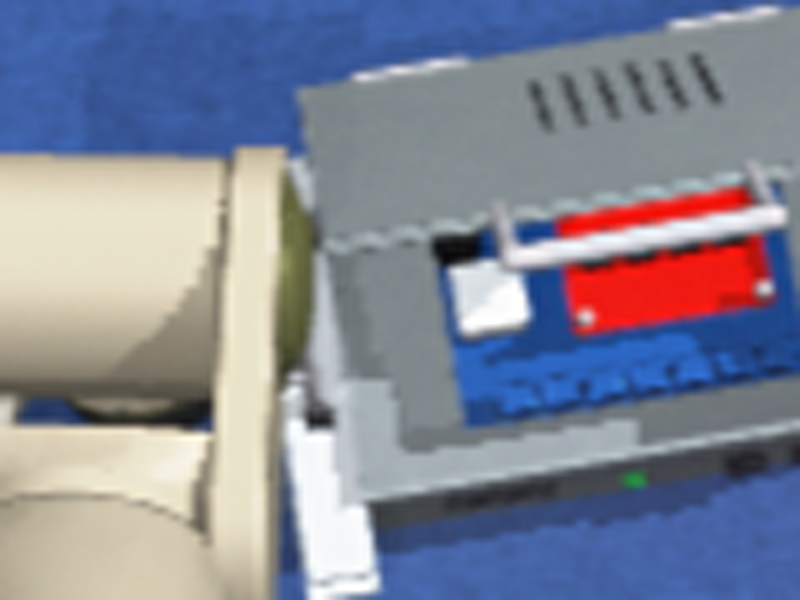

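View pics/w11.png

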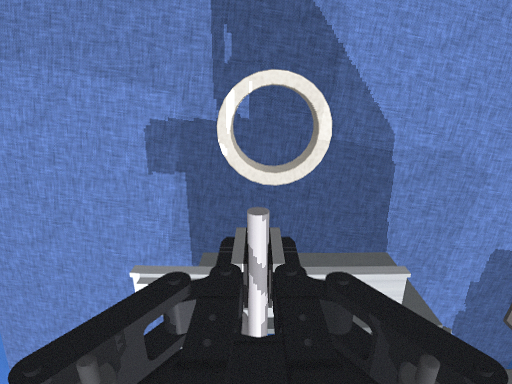

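Emit:
jog_arm --dr '[[0, 0, 0], [0, 0, 0], [0, 0, 0], [0, 0, 0], [0, 0, 0], [0, 0, 0], [0, 0, 0], [0, 0, 0], [0, 0, 0], [0, 0, 0]]' --slide '[[-0.0002, 0, 0.0007], [-0.0001, 0, 0.0007], [-0.0002, 0, 0.0007], [-0.0001, 0, 0.0007], [-0.0002, 0, 0.0007], [-0.0001, 0, 0.0007], [-0.0002, 0, 0.0007], [-0.0001, 0, 0.0007], [-0.0002, 0, 0.0007], [-0.0001, 0, 0.0007]]' --gripper '[-1, -1, -1, -1, -1, -1, -1, -1, -1, -1]'

```text
time_s: 16.3
position: [0.5148, 0.096, 0.1201]
tool_rot: [[0.99, 0.143, -0.0], [0.143, -0.99, 0.0], [-0.0, -0.0, -1.0]]
ft_force: [-1.7, 4.6, 3.5]
grip_width: 0.0084
```

```bash
python3 - <<'E'
from h import *
est()
E
```

```text
t 16.3 pos [0.5148 0.096  0.1201] case [-37.9 193.7 120.1] F [-1.7  4.6  3.5] w 8.4
theta,a [0.8946 1.8407] foot [-47.2406  92.7025]
```

Emit:
jog_arm --dr '[[0, 0, 0], [0, 0, 0], [0, 0, 0], [0, 0, 0], [0, 0, 0], [0, 0, 0], [0, 0, 0], [0, 0, 0], [0, 0, 0], [0, 0, 0]]' --slide '[[-0.0001, 0, 0.0004], [-0.0001, 0, 0.0004], [-0.0001, 0, 0.0004], [-0.0001, 0, 0.0004], [-0.0001, 0, 0.0004], [-0.0001, 0, 0.0004], [-0.0001, 0, 0.0004], [-0.0001, 0, 0.0004], [-0.0001, 0, 0.0004], [-0.0001, 0, 0.0004]]' --gripper '[-1, -1, -1, -1, -1, -1, -1, -1, -1, -1]'

```text
time_s: 17.3
position: [0.514, 0.0959, 0.1162]
tool_rot: [[0.99, 0.142, 0.0], [0.142, -0.99, 0.0], [0.0, 0.0, -1.0]]
ft_force: [-0.4, 4.3, 3.9]
grip_width: 0.0086
```

```bash
python3 - <<'E'
from h import *
est()
E
```

```text
t 17.3 pos [0.514  0.0959 0.1162] case [-38.8 193.7 116.2] F [-0.4  4.3  3.9] w 8.6
theta,a [0.8641 1.8113] foot [-47.107   88.5563]
```

Emit:
jog_arm --dr '[[0, 0, 0], [0, 0, 0], [0, 0, 0], [0, 0, 0], [0, 0, 0], [0, 0, 0], [0, 0, 0], [0, 0, 0], [0, 0, 0], [0, 0, 0]]' --slide '[[-0.0001, 0, 0.0003], [-0.0001, 0, 0.0003], [-0.0001, 0, 0.0003], [-0.0001, 0, 0.0003], [-0.0001, 0, 0.0003], [-0.0001, 0, 0.0003], [-0.0001, 0, 0.0003], [-0.0001, 0, 0.0003], [-0.0001, 0, 0.0003], [-0.0001, 0, 0.0003]]' --gripper '[-1, -1, -1, -1, -1, -1, -1, -1, -1, -1]'

```text
time_s: 18.3
position: [0.5129, 0.0958, 0.1131]
tool_rot: [[0.99, 0.143, -0.0], [0.143, -0.99, 0.0], [-0.0, -0.0, -1.0]]
ft_force: [0.0, 5.0, 3.4]
grip_width: 0.0092
```

```bash
python3 - <<'E'
from h import *
est()
E
```

```text
t 18.3 pos [0.5129 0.0958 0.1131] case [-39.9 193.7 113.1] F [0.  5.  3.4] w 9.2
theta,a [0.8387 1.7916] foot [-47.5736  85.2571]
```

Emit:
jog_arm --dr '[[0, 0, 0], [0, 0, 0], [0, 0, 0], [0, 0, 0], [0, 0, 0], [0, 0, 0], [0, 0, 0], [0, 0, 0], [0, 0, 0], [0, 0, 0]]' --slide '[[-0.0001, 0, 0.0004], [-0.0001, 0, 0.0004], [-0.0001, 0, 0.0004], [-0.0001, 0, 0.0004], [-0.0001, 0, 0.0004], [-0.0001, 0, 0.0004], [-0.0001, 0, 0.0004], [-0.0001, 0, 0.0004], [-0.0001, 0, 0.0004], [-0.0001, 0, 0.0004]]' --gripper '[-1, -1, -1, -1, -1, -1, -1, -1, -1, -1]'

```text
time_s: 19.3
position: [0.5118, 0.0956, 0.1092]
tool_rot: [[0.99, 0.143, -0.0], [0.143, -0.99, 0.0], [-0.0, -0.0, -1.0]]
ft_force: [-1.3, 5.1, 4.0]
grip_width: 0.0088
```

```bash
python3 - <<'E'
from h import *
est()
shot("top","t12.png");shot("side","s12.png")
im=cv2.imread("pics/s12.png")[150:240,220:340]; cv2.imwrite("pics/s12z.png",cv2.resize(im,(800,600),interpolation=cv2.INTER_CUBIC))
im=cv2.imread("pics/t12.png")[130:220,200:320]; cv2.imwrite("pics/t12z.png",cv2.resize(im,(800,600),interpolation=cv2.INTER_CUBIC))
E
```

```text
t 19.3 pos [0.5118 0.0956 0.1092] case [-41.  193.8 109.2] F [-1.3  5.1  4. ] w 8.8
theta,a [0.8079 1.7657] foot [-47.7659  81.1638]
```

View pics/t12z.png

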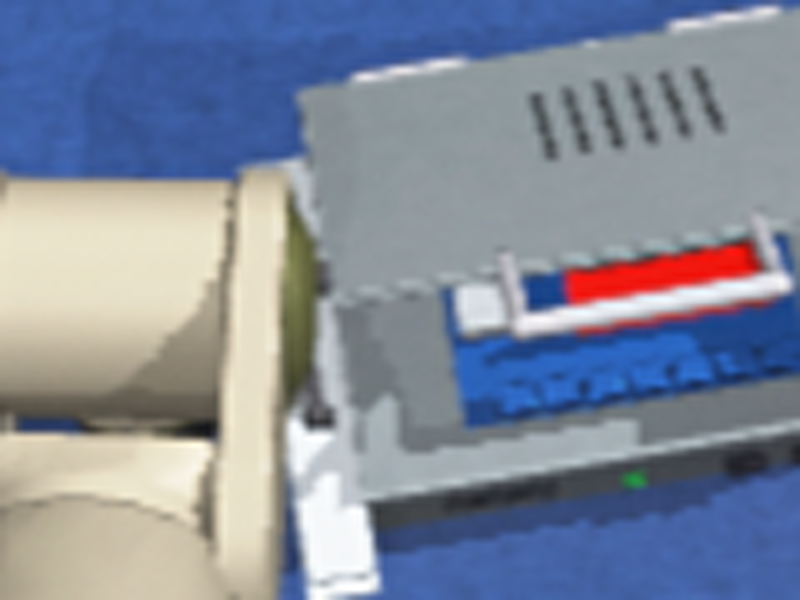

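Emit:
jog_arm --dr '[[0, 0, 0], [0, 0, 0], [0, 0, 0], [0, 0, 0], [0, 0, 0], [0, 0, 0], [0, 0, 0], [0, 0, 0], [0, 0, 0], [0, 0, 0]]' --slide '[[0, 0, 0.0002], [0, 0, 0.0002], [0, 0, 0.0002], [-0.0001, 0, 0.0002], [-0.0001, 0, 0.0002], [-0.0001, 0, 0.0002], [0, 0, 0.0002], [0, 0, 0.0002], [0, 0, 0.0002], [0, 0, 0.0002]]' --gripper '[-1, -1, -1, -1, -1, -1, -1, -1, -1, -1]'

```text
time_s: 20.4
position: [0.5114, 0.0956, 0.1073]
tool_rot: [[0.99, 0.143, -0.0], [0.143, -0.99, -0.0], [-0.0, 0.0, -1.0]]
ft_force: [-3.1, 3.8, 6.8]
grip_width: 0.0087
```

```bash
python3 - <<'E'
from h import *
est()
E
```

```text
t 20.4 pos [0.5114 0.0956 0.1073] case [-41.4 193.7 107.3] F [-3.1  3.8  6.8] w 8.7
theta,a [0.7934 1.7533] foot [-47.7674  79.22  ]
```

Emit:
jog_arm --dr '[[0, 0, 0], [0, 0, 0], [0, 0, 0], [0, 0, 0], [0, 0, 0], [0, 0, 0], [0, 0, 0], [0, 0, 0], [0, 0, 0], [0, 0, 0]]' --slide '[[-0.0001, 0, 0.0001], [-0.0001, 0, 0.0001], [-0.0001, 0, 0.0001], [0, 0, 0.0001], [0, 0, 0.0001], [0, 0, 0.0001], [0, 0, 0.0001], [0, 0, 0.0001], [0, 0, 0.0001], [0, 0, 0.0001]]' --gripper '[-1, -1, -1, -1, -1, -1, -1, -1, -1, -1]'

```text
time_s: 21.4
position: [0.511, 0.0955, 0.1063]
tool_rot: [[0.99, 0.143, -0.001], [0.143, -0.99, -0.0], [-0.001, 0.0, -1.0]]
ft_force: [-3.1, 3.4, 6.9]
grip_width: 0.0083
```

```bash
python3 - <<'E'
from h import *
est()
E
```

```text
t 21.4 pos [0.511  0.0955 0.1063] case [-41.8 193.7 106.3] F [-3.1  3.4  6.9] w 8.3
theta,a [0.7854 1.7475] foot [-47.9211  78.1731]
```

Emit:
jog_arm --dr '[[0, 0, 0], [0, 0, 0], [0, 0, 0], [0, 0, 0], [0, 0, 0], [0, 0, 0], [0, 0, 0], [0, 0, 0], [0, 0, 0], [0, 0, 0]]' --slide '[[0, 0, 0.0001], [-0.0001, 0, 0.0001], [0, 0, 0.0001], [-0.0001, 0, 0.0001], [0, 0, 0.0001], [0, 0, 0.0001], [0, 0, 0.0001], [0, 0, 0.0001], [0, 0, 0.0001], [0, 0, 0.0001]]' --gripper '[-1, -1, -1, -1, -1, -1, -1, -1, -1, -1]'

```text
time_s: 22.4
position: [0.5107, 0.0955, 0.1054]
tool_rot: [[0.99, 0.143, -0.001], [0.143, -0.99, -0.0], [-0.001, 0.0, -1.0]]
ft_force: [-3.7, 3.2, 7.8]
grip_width: 0.0086
```

```bash
python3 - <<'E'
from h import *
est()
E
```

```text
t 22.4 pos [0.5107 0.0955 0.1054] case [-42.1 193.8 105.4] F [-3.7  3.2  7.8] w 8.6
theta,a [0.7778 1.7418] foot [-48.0126  77.1743]
```

Emit:
jog_arm --dr '[[0, 0, 0], [0, 0, 0], [0, 0, 0], [0, 0, 0], [0, 0, 0], [0, 0, 0], [0, 0, 0], [0, 0, 0], [0, 0, 0], [0, 0, 0]]' --slide '[[-0.0001, 0, 0.0001], [-0.0001, 0, 0.0001], [-0.0001, 0, 0.0001], [0, 0, 0.0001], [-0.0001, 0, 0.0001], [0, 0, 0.0001], [0, 0, 0.0001], [0, 0, 0.0001], [0, 0, 0.0001], [0, 0, 0.0001]]' --gripper '[-1, -1, -1, -1, -1, -1, -1, -1, -1, -1]'

```text
time_s: 23.4
position: [0.5104, 0.0954, 0.1042]
tool_rot: [[0.99, 0.143, -0.001], [0.143, -0.99, -0.0], [-0.001, -0.0, -1.0]]
ft_force: [-3.3, 3.1, 5.7]
grip_width: 0.0086
```

```bash
python3 - <<'E'
from h import *
est()
shot("top","t13.png");shot("side","s13.png");shot("wrist","w13.png")
im=cv2.imread("pics/s13.png")[130:220,200:320]; cv2.imwrite("pics/s13z.png",cv2.resize(im,(800,600),interpolation=cv2.INTER_CUBIC))
im=cv2.imread("pics/t13.png")[130:220,200:320]; cv2.imwrite("pics/t13z.png",cv2.resize(im,(800,600),interpolation=cv2.INTER_CUBIC))
E
```

```text
t 23.4 pos [0.5104 0.0954 0.1042] case [-42.4 193.8 104.2] F [-3.3  3.1  5.7] w 8.6
theta,a [0.7684 1.7349] foot [-48.1514  75.9349]
```

View pics/t13z.png

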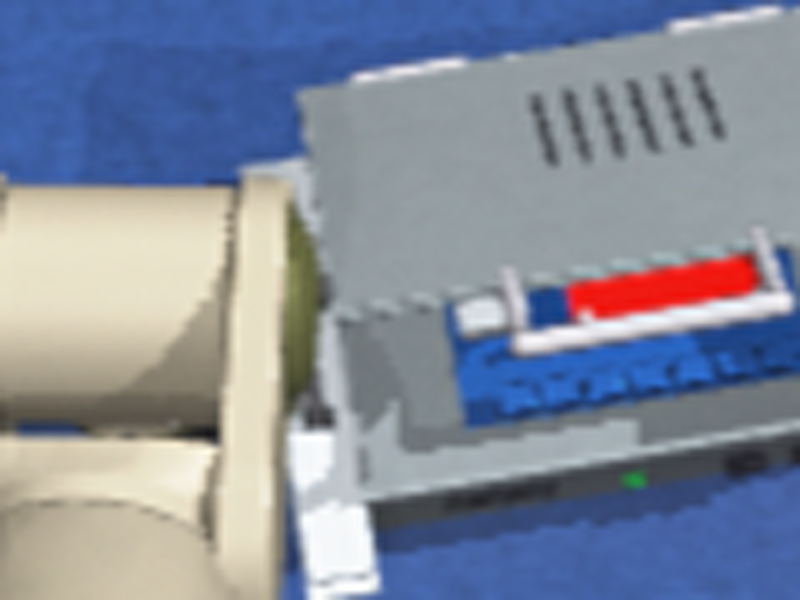

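View pics/s13z.png

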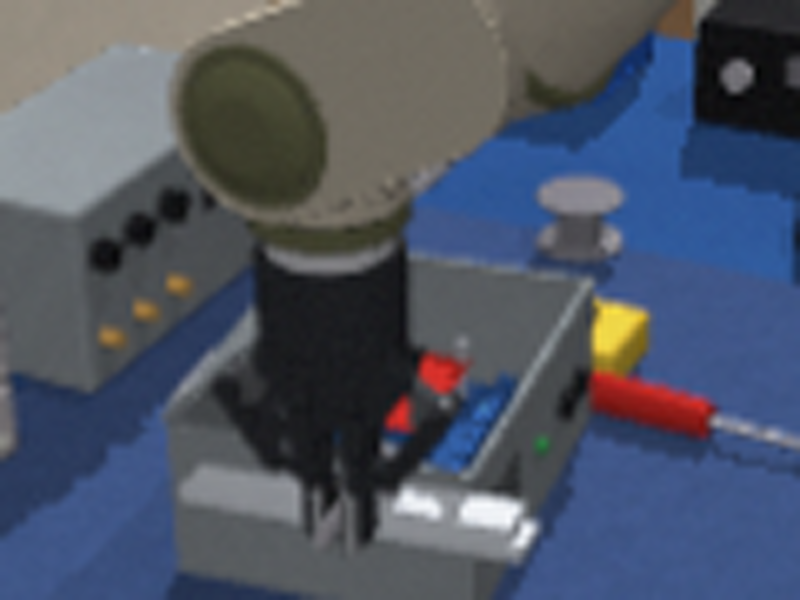

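Emit:
jog_arm --dr '[[0, 0, 0], [0, 0, 0], [0, 0, 0], [0, 0, 0], [0, 0, 0], [0, 0, 0], [0, 0, 0], [0, 0, 0], [0, 0, 0], [0, 0, 0]]' --slide '[[-0.0001, 0, 0.0001], [-0.0001, 0, 0.0001], [0, 0, 0.0001], [-0.0001, 0, 0.0001], [0, 0, 0.0001], [0, 0, 0.0001], [0, 0, 0.0001], [0, 0, 0.0001], [0, 0, 0.0001], [0, 0, 0.0001]]' --gripper '[-1, -1, -1, -1, -1, -1, -1, -1, -1, -1]'

```text
time_s: 24.55
position: [0.5102, 0.0954, 0.1033]
tool_rot: [[0.99, 0.143, -0.001], [0.143, -0.99, -0.0], [-0.001, 0.0, -1.0]]
ft_force: [-3.7, 3.8, 6.1]
grip_width: 0.0089
```

```bash
python3 - <<'E'
from h import *
est(8)
E
```

```text
t 24.55 pos [0.5102 0.0954 0.1033] case [-42.6 193.7 103.3] F [-3.7  3.8  6.1] w 8.9
theta,a [0.7745 1.7433] foot [-48.6341  76.8376]
```

```bash
python3 - <<'E'
from h import *
def mask_bar(f):
    shot("top",f)
shot("top","t14.png")
im=cv2.imread("pics/t14.png")[130:220,200:320]; cv2.imwrite("pics/t14z.png",cv2.resize(im,(800,600),interpolation=cv2.INTER_CUBIC))
def th_from(f,zp,yc):
    uv=(200+zp[0]/6.667-.43,130+zp[1]/6.667-.43)
    C,v=ray(f,uv); c=w2c(C); d=RC.T@v; s=(yc-c[1])/d[1]
    # ill-conditioned; instead fit theta minimizing pixel error
    r=least_squares(lambda q:(proj(f,c2w(bar(q[0])[0],yc,bar(q[0])[1]))-np.array(uv))[1:],[.8]); return r.x[0],proj(f,c2w(bar(r.x[0])[0],yc,bar(r.x[0])[1]))-np.array(uv)
for f,a,b in[("t11.png",(515,257),(785,215)),("t12.png",(525,323),(790,285)),("t13.png",(525,343),(790,303))]:
    m=((a[0]+b[0])/2,(a[1]+b[1])/2); print(f,th_from(f,m,0))
E
```

```text
t11.png (np.float64(0.959791368859166), array([-1.5766,  0.    ]))
t12.png (np.float64(0.8280433711640757), array([-1.5107,  0.    ]))
t13.png (np.float64(0.788903701816363), array([-1.2094, -0.    ]))
```

View pics/t14z.png

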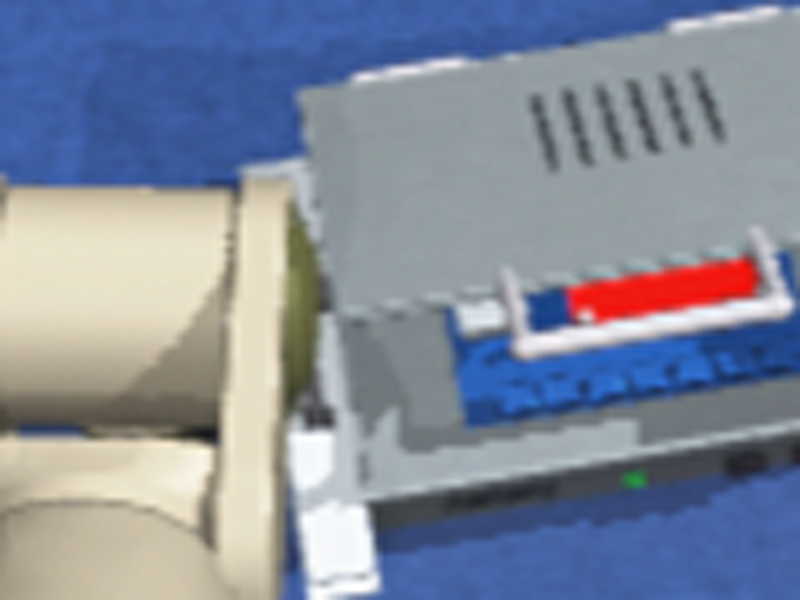

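Emit:
jog_arm --dr '[[0, 0, 0], [0, 0, 0], [0, 0, 0], [0, 0, 0], [0, 0, 0], [0, 0, 0], [0, 0, 0], [0, 0, 0], [0, 0, 0], [0, 0, 0]]' --slide '[[-0.0001, 0, 0.0001], [0, 0, 0.0001], [0, 0, 0.0001], [-0.0001, 0, 0.0001], [0, 0, 0.0001], [0, 0, 0.0001], [0, 0, 0.0001], [0, 0, 0.0001], [0, 0, 0.0001], [0, 0, 0.0001]]' --gripper '[-1, -1, -1, -1, -1, -1, -1, -1, -1, -1]'

```text
time_s: 25.6
position: [0.5101, 0.0954, 0.1028]
tool_rot: [[0.99, 0.143, 0.0], [0.143, -0.99, -0.0], [0.0, 0.0, -1.0]]
ft_force: [-4.2, 4.5, 12.2]
grip_width: 0.0088
```

```bash
python3 - <<'E'
from h import *
est(8)
E
```

```text
t 25.6 pos [0.5101 0.0954 0.1028] case [-42.7 193.7 102.8] F [-4.2  4.5 12.2] w 8.8
theta,a [0.7708 1.7398] foot [-48.5766  76.3237]
```

Emit:
jog_arm --dr '[[0, 0, 0], [0, 0, 0], [0, 0, 0], [0, 0, 0], [0, 0, 0], [0, 0, 0], [0, 0, 0], [0, 0, 0], [0, 0, 0], [0, 0, 0]]' --slide '[[0, 0, -0.0003], [0, 0, -0.0002], [0, 0, 0], [0, 0, 0], [0, 0, 0], [0, 0, 0], [0, 0, 0], [0, 0, 0], [0, 0, 0], [0, 0, 0]]' --gripper '[-1, -1, -1, -0.8, -0.6, -0.4, -0.3, -0.3, -0.3, -0.3]'

```text
time_s: 26.6
position: [0.5102, 0.0953, 0.1027]
tool_rot: [[0.99, 0.142, -0.0], [0.142, -0.99, -0.0], [-0.0, 0.0, -1.0]]
ft_force: [0.4, -0.7, 0.3]
grip_width: 0.0298
```

```bash
python3 - <<'E'
from h import *
st(); shot("wrist","w15.png")
E
```

```text
t 26.6 pos [0.5102 0.0953 0.1027] case [-42.6 193.7 102.7] F [ 0.4 -0.7  0.3] w 29.8
```

View pics/w15.png

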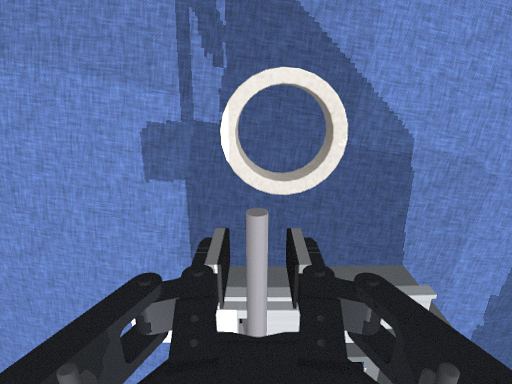

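Emit:
jog_arm --dr '[[0, 0, 0], [0, 0, 0], [0, 0, 0], [0, 0, 0], [0, 0, 0], [0, 0, 0], [0, 0, 0], [0, 0, 0], [0, 0, 0], [0, 0, 0]]' --slide '[[0, 0, -0.005], [0, 0, -0.01], [0, 0, -0.015], [0, 0, -0.02], [0, -0.005, -0.02], [0, -0.01, -0.02], [0, -0.01, -0.02], [0, -0.02, -0.02], [0, -0.02, -0.01], [0, -0.01, 0]]' --gripper '[-0.3, -0.3, -0.3, -0.3, -0.3, -0.3, -0.3, -0.3, -0.3, -0.3]'

```text
time_s: 27.65
position: [0.4996, 0.1708, 0.2449]
tool_rot: [[0.99, 0.144, 0.004], [0.144, -0.99, 0.001], [0.004, -0.0, -1.0]]
ft_force: [-0.0, 0.0, -0.7]
grip_width: 0.03
```

```bash
python3 - <<'E'
from h import *
st(); shot("wrist","w16.png"); shot("side","s16.png"); shot("top","t16.png")
im=cv2.imread("pics/s16.png")[130:220,200:320]; cv2.imwrite("pics/s16z.png",cv2.resize(im,(800,600),interpolation=cv2.INTER_CUBIC))
im=cv2.imread("pics/t16.png")[130:220,200:320]; cv2.imwrite("pics/t16z.png",cv2.resize(im,(800,600),interpolation=cv2.INTER_CUBIC))
E
```

```text
t 27.65 pos [0.4996 0.1708 0.2449] case [-42.3 269.9 244.9] F [-0.   0.  -0.7] w 30.0
```

View pics/s16z.png

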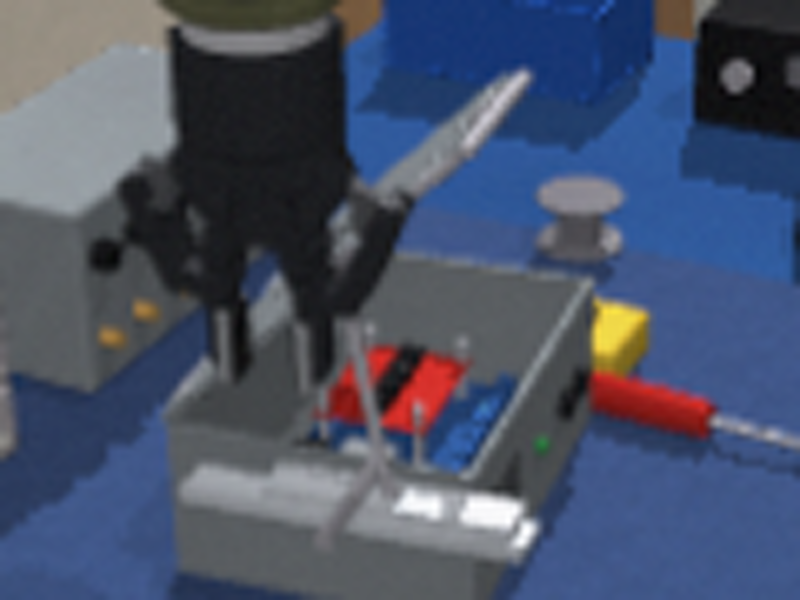

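View pics/w16.png

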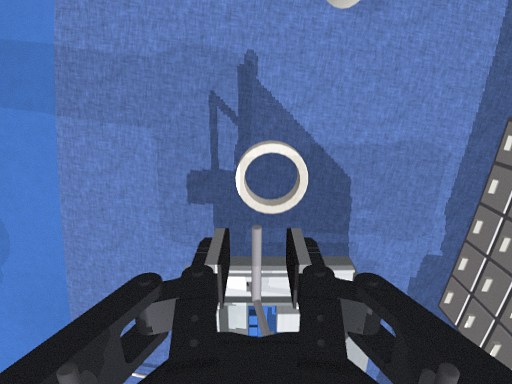

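View pics/t16z.png

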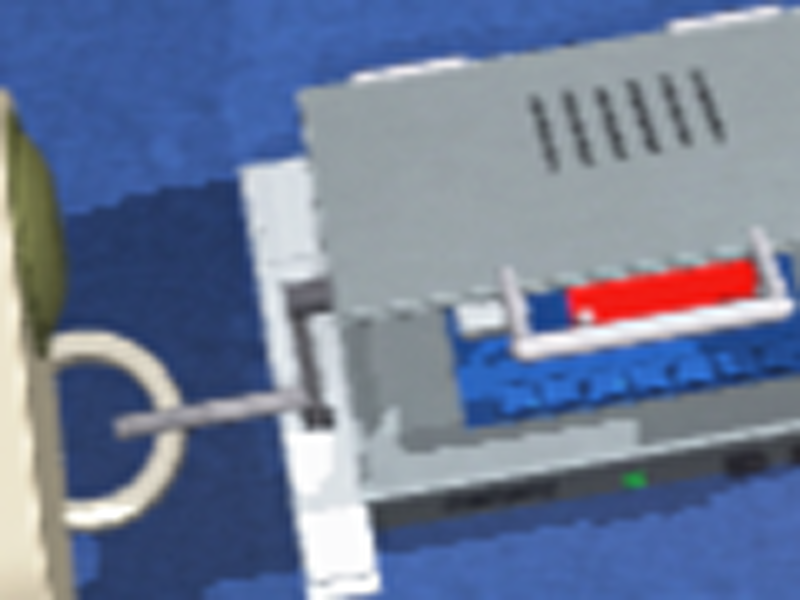

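Emit:
jog_arm --dr '[[0, 0, 0], [0, 0, 0], [0, 0, 0], [0, 0, 0], [0, 0, 0], [0, 0, 0], [0, 0, 0], [0, 0, 0], [0, 0, 0], [0, 0, 0]]' --slide '[[-0.015, -0.01, -0.01], [-0.015, -0.01, -0.01], [-0.015, -0.01, -0.01], [-0.015, -0.01, -0.01], [-0.015, -0.01, -0.01], [-0.015, 0, -0.01], [-0.01, 0, 0], [-0.01, 0, 0], [0, 0, 0], [0, 0, 0]]' --gripper '[-0.3, -0.3, -0.3, -0.3, -0.3, -0.3, -0.3, -0.3, -0.3, -0.3]'

```text
time_s: 28.8
position: [0.3836, 0.2034, 0.3025]
tool_rot: [[0.99, 0.142, -0.0], [0.142, -0.99, -0.0], [-0.0, 0.0, -1.0]]
ft_force: [0.2, -0.0, 0.2]
grip_width: 0.0301
```

```bash
python3 - <<'E'
from h import *
st(); shot("wrist","w17.png"); shot("side","s17.png"); shot("top","t17.png")
a=cv2.imread("pics/s17.png")[170:220,230:290]; b=cv2.imread("pics/t17.png")[160:210,215:275]
cv2.imwrite("pics/st17.png",np.hstack([cv2.resize(x,(400,333),interpolation=cv2.INTER_CUBIC) for x in(a,b)]))
print(tri("t16.png",(200+115/6.667-.43,130+430/6.667-.43),"s16.png",(200+325/6.667-.43,130+545/6.667-.43)), w2c(tri("t16.png",(200+115/6.667-.43,130+430/6.667-.43),"s16.png",(200+325/6.667-.43,130+545/6.667-.43))[0]))
E
```

```text
t 28.8 pos [0.3836 0.2034 0.3025] case [-152.5  318.7  302.5] F [ 0.2 -0.   0.2] w 30.1
(array([0.5064, 0.1207, 0.1093]), np.float64(0.00026692020658901887)) [-42.7281 219.3355 109.2964]
```

View pics/st17.png

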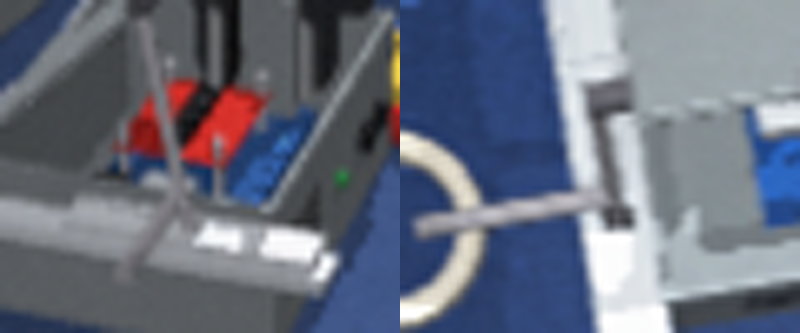

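View pics/w17.png

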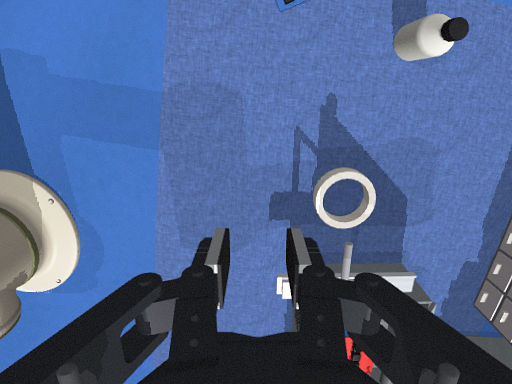

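```bash
python3 - <<'E'
from h import *
st(); print(env.close_job())
E
```

```text
t 28.95 pos [0.3839 0.2034 0.3024] case [-152.2  318.6  302.4] F [ 0.4 -0.1 -0.5] w 29.8
the job is handed in; nothing more can be done
None
```

The lid is open and standing on its prop rod, with the foot in the strip's hole as far as my checks can tell. I handed the job in at 28.95 s; it returned no verdict.

**What I did:**
- I lifted the lid by its pull bar to about 1.22 rad and let go; it stayed there.
- I found the hole in the wrist picture at about x = -48 mm in the case's frame. The top view put it at about -50 mm.
- I gripped the rod's side pin, swung the rod over the hole and lowered it slowly with the lid following.
- The vertical force at the wrist stayed at 8 N or less on the way down. It rose to 12 N when the rod stopped moving, which I took as the bottom of the hole. I then eased back 0.5 mm, released the pin and moved the arm clear.

**Last checks:**
- **Foot depth:** After release, the pin's end measured (-43, 219, 109) mm in the case's frame from the top and side views. That fits a foot at the bottom of the hole, where the pin should be at 112 mm; a foot resting on top of the strip would put it at about 124 mm.
- **Lid angle:** It is about 0.77 to 0.79 rad, and the lid had not moved between the pictures before and after letting go.
- **Arm:** The gripper was clear of everything, with a force reading near zero.
- **Other things on the bench:** The tape, meter, screwdriver and flux bottle showed no sign of having moved. I only looked at these and did not measure them or check the rest.

**Disagreements:** The arm's own position put the foot at 76 to 77 mm, 1 to 2 mm below the hole's real bottom at 78 mm. I put this down to the pin's uncertain height between the gripper pads. The case's y position also differed by up to 6 mm between cameras, but only x mattered for hitting the hole.

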